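# Slide out the drip plate and hang the scoop over it

### The arm

A 6-joint arm with a two-finger parallel gripper is mounted at the origin on the work surface. World frame = base frame: x ahead of the robot, y to its left, z up, the work surface at z = 0. Lengths are in m, angles in rad, forces in N, time in s.
With the tool pointing down it reaches from about 0.15 to 0.775 m from the base axis. Payload 6.1 kg.
Tool frame: the origin (TCP) lies midway between the tips of the shut fingers; the grasp point (between the pads) lies env.grip_depth behind it (env.grip_depth is the distance from the TCP to the grasp point, in m); z points along the fingers, y is the direction in which the jaws open and shut (so a half turn about z gives the same grasp; the last joint's range is limited). The gripper opens to 85 mm and grips with 20 to 120 N. Pads are 22 mm wide; open, the fingers measure 114 mm over their backs; the gripper's body (76 mm by 85 mm) begins 54 mm behind the grasp point. The pads swing forward as they close: fully open they stand 13 mm farther back than shut.
Start: joints at [1.317, 0.126, -0.04, 1.405, 0, 1.571], TCP at [0.132, 0.508, 0.203] pointing down, gripper open.
Joint ranges: [-2.72, 2.72], [-0.95, 1.95], [-1.27, 1.35], [-1.78, 2.02], [-1.46, 1.47], [-3.14, 3.14]. Speed limits (rad/s): [2.39, 2.39, 3.01, 3.14, 3.14, 3.14].

### API

Orientations are given as a 3x3 rotation matrix whose columns are the frame's x, y, z axes.
In Python, from workcell import env gives the robot as it stands. The module is installed in compiled form; this text tells all that it offers.
- The arm moves only by the tool servo_tool, never from a script. Its argument "increments" is a list of rows, each a list of 4 numbers: the shift along the world's x, y, z in m, then the turn about the world's z in degrees. A call has 1 to 20 rows; each row shifts and turns the commanded pose from where the row before left it; what a row does not reach is not made up. A row lasts 1/12 s, in which the tool goes at most 41.7 mm and 7.16 degrees, less where a joint would pass 70% of its speed; a pose out of reach is approached as far as the arm can. A call with a gripper value outside its range is refused whole. "grip" is the closure in counts, from 0 (fully open) to 255 (shut), set as the call begins (left out, the last holds). The fingers move at their own pace and stop on an object; the grip force is fixed at half the most. Time passes only in rows, so rows that do not move let the fingers close. It gives the time, the measured TCP pose, the force and the opening at its end, in the units of the state.
- env.get_obs(): the state, without advancing time (a new reading comes with each control period).
- env.get_image(name): name is "scene" or "top" or "wrist"; returns the picture (420x560x3 uint8, red, green, blue); there is no depth.
- env.camera_info(name): a dict with "fx", "fy", "cx", "cy" (pixels), "R" (3x3) and "t" (3): a world point X has camera coordinates R X + t. Camera axes: x right, y down, z forward; pixel columns grow to the right and rows downward; lengths in m; the calibration is good to about 2 mm. A picture is of the moment at which its call begins: read the wrist's pose just before it. camera_info takes no time and is no camera call; for the wrist camera it gives the pose at the moment of the call.
- env.hand_in(): hands the job in, once; it reports no verdict.
The state is a dict: "time_s": time; "qpos": joint angles; "joint_velocities": joint speeds; "joint_torque": joint torques, N m; "position": TCP position; "eef_rot": TCP orientation; "wrist_force": force on the tool from outside, world axes, zero at the start; "ft_torque": the same for the moment, N m; "grip_width": finger opening in m.
Only numpy, scipy, OpenCV 4.12 (cv2) and the standard library are available. Lean on these libraries where they do the work, as an engineer would, in place of code of your own. Each camera call takes 0.05 s, during which the arm holds its last target.

### The job

Slide the flat brass drip plate out of its walnut dock (fingertips pressed down on its top drag it along), keeping it flat on the table and never lifting it, until one of its edges is right up at the foot of the steel cardamom pot. Then hang the steel scoop by its own hook on the pot's rim, bowl on the outside and over the drip plate, and let go. Leave the pot, the cups, the date box and the tray standing where they are.

Things in the scene. Friction and masses are not known exactly. Their poses are not given: they have to be found in the camera images.
- dock: Flat U-shaped frame of smooth walnut fixed to the table, 6 mm high, no floor of its own: a back strip at x = -53 to -65 mm and two side strips at y = 71 to 83 mm either side, running from the back strip to x = 25 mm; open on the dock's +x side. Origin at table level amid the bay, under the plate's centre; +x points out of the open side, z up.
- plate: Loose flat brass plate, 100 mm (its x) by 130 mm (its y), 4 mm thick, about 0.15 kg, lying on the table in the dock's bay, 2 mm lower than the strips round it, its x axis along the dock's x. Origin at the centre of its underside, z up. On thin felt feet it slides easily over the stone and follows fingertips pressed down on its top (about 5 to 15 N).
- pot: Loose upright straight-sided steel pot, open on top, outer radius 45 mm, 125 mm high, wall 4 mm, about 0.85 kg, no lid. Origin at the centre of its underside, z up. A loop handle sticks out on its +y side to 85 mm from the axis, between 40 and 100 mm high; it always points away from the dock.
- pot_rim (a point): Centre of the pot's mouth, at rim height, 125 mm above the pot's underside.
- scoop: Loose steel scoop, 0.09 kg, standing upright on its flat-bottomed round bowl (radius 24 mm, 34 mm high). Origin at the centre of the bowl's underside, z up. Flat upright handle 14 mm wide (y) on the bowl's -x side, at x = -24 to -30 mm, up to 109 mm. At its top a hook (see scoop_hook) points to -x, away from the bowl, and a grip block (see scoop_grip) stands on the hook.
- scoop_hook (a point): Middle of the hook's gap, at the underside of its bridge: (-36, 0, 105) mm in the scoop's frame. The gap is 12 mm wide (x = -30 to -42 mm), between the handle and a 4 mm thick prong that comes down from the bridge to 83 mm up; it is open below and takes the rim. This point lies on the rim when the scoop hangs.
- scoop_bowl (a point): Centre of the underside of the scoop's bowl (the scoop's origin).
- cups: Bystander: two small glass cups in a white plastic holder, one loose body 66 mm (x) by 130 mm (y), 55 mm high. Origin at the centre of its underside.
- date_box: Bystander: closed walnut date box with brass hinges, 114 mm (x) by 194 mm (y), 58 mm high. Origin at the centre of its underside.
- tray: Bystander: empty round silver tray, radius 109 mm, 12 mm high. Origin at the centre of its underside.
- scoop_grip (a point): Centre of the square walnut grip block, 16 x 16 mm, sides along the scoop's x and y, 38 mm tall (111 to 149 mm above the bowl's underside): (-36, 0, 130) mm in the scoop's frame, straight above scoop_hook.
Things that resemble listed ones, but are neither listed nor needed, are in the scene too. Several things have the shape of the plate; the one meant has the colours described above.

How it is judged:
By the outcome, as a careful person would: the job done as asked, in the order asked, and still so for the second after the job is handed in, with the robot touching nothing.
It also fails if it takes over 72 s, if anything falls off the work surface, if the arm or the gripper's body presses on something with over 40 N, if the wrist force passes 120 N, or if a joint passes its speed limit or range.

## Working session

There is one attempt and no reset: what is moved stays moved. The work goes in short steps, Python scripts to look and compute and a tool call to move; the robot and the scene stay as the last step left them, time stands still between calls to the robot, and variables do not carry over. Pictures are saved under pics/ and viewed, and the job is handed in when it is done.

Besides the shell and the picture viewer there is one more tool, called after "Call:" as name(argument=value, ...) on one line, values as JSON. servo_tool: Moves the arm, as the interface text tells. Its arguments: {"type":"object","properties":{"increments":{"type":"array","items":{"type":"array","items":{"type":"number"}}},"grip":{"type":"number"}},"required":["increments"]}

```bash
mkdir -p pics; python3 - <<'E'
from workcell import env
import cv2, numpy as np
o=env.get_obs(); print(o['time_s'],o['position'],o['eef_rot'],o['grip_width'],env.grip_depth)
for n in ['scene','top']:
    cv2.imwrite(f'pics/{n}0.png',env.get_image(n)[:,:,::-1]); print(n,env.camera_info(n))
E
```

```text
0.0 [0.13170321 0.50773155 0.20201255] [[-9.67972213e-01  2.51057068e-01 -3.78258306e-04]
 [ 2.51057351e-01  9.67970931e-01 -1.57611210e-03]
 [-2.95510385e-05 -1.62059725e-03 -9.99998686e-01]] 0.08544804060331301 0.0187
scene {'fx': 478.1440865433101, 'fy': 478.1440865433101, 'cx': 276.0867287604047, 'cy': 211.85383601118994, 'R': array([[-0.65021578,  0.75971333, -0.00742267],
       [ 0.40591364,  0.3391175 , -0.84866568],
       [-0.64222548, -0.55482878, -0.52887755]]), 't': array([ 0.33788344, -0.14972935,  1.67621705])}
top {'fx': 394.68171267656635, 'fy': 394.68171267656635, 'cx': 287.1012617041902, 'cy': 210.87924146661535, 'R': array([[ 2.43003543e-02, -9.99704657e-01,  3.01719194e-04],
       [-9.86722864e-01, -2.40332769e-02, -1.60625003e-01],
       [ 1.60584815e-01,  3.60553127e-03, -9.87015459e-01]]), 't': array([0.05573166, 0.58869644, 1.01276385])}
```

View pics/scene0.png

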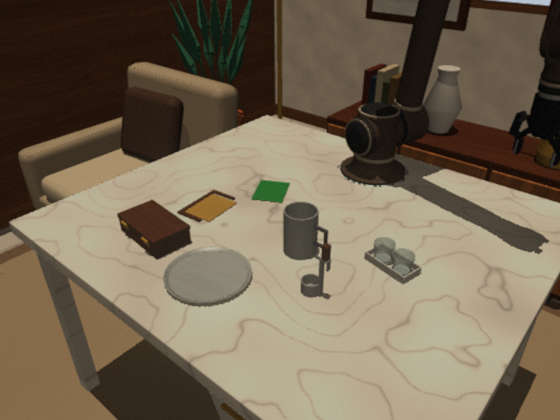

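View pics/top0.png

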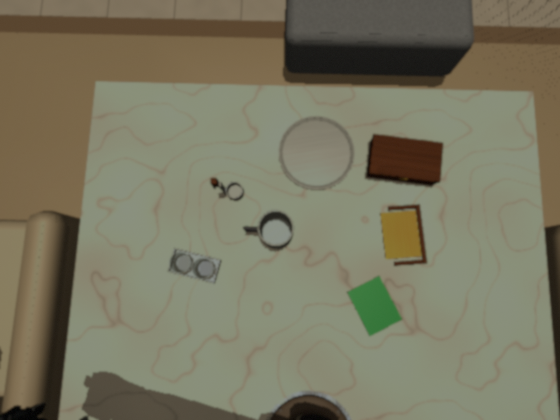

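The scene view shows the brass plate in its dock at (207,206) and the pot at (301,231), with the scoop at (312,285). In the top view the plate is at (402,235) with the dock's open side to the left, towards world +y. The pot is at (276,231), the scoop at (235,191), and a green decoy at (374,305). Next I'll measure them.

```bash
cat > h.py <<'E'
from workcell import env
import cv2, numpy as np
def ray(n,u,v,z,ci=None):
    c=ci or env.camera_info(n); R=np.array(c['R']);t=np.array(c['t'])
    C=-R.T@t; d=R.T@np.array([(u-c['cx'])/c['fx'],(v-c['cy'])/c['fy'],1.])
    return C+d*(z-C[2])/d[2]
def proj(n,X,ci=None):
    c=ci or env.camera_info(n); p=np.array(c['R'])@np.array(X)+c['t']
    return np.array([c['fx']*p[0]/p[2]+c['cx'],c['fy']*p[1]/p[2]+c['cy']])
E
python3 - <<'E'
from h import *
im=cv2.imread('pics/top0.png'); hsv=cv2.cvtColor(im,cv2.COLOR_BGR2HSV)
print(hsv[235,402],hsv[305,374],hsv[240,423],hsv[231,250],hsv[182,214])
m=cv2.inRange(hsv,(15,150,90),(32,255,255))
n,l,s,c=cv2.connectedComponentsWithStats(m)
for i in range(1,n):
    if s[i,4]>200:
        cs,_=cv2.findContours((l==i).astype(np.uint8),cv2.RETR_EXTERNAL,cv2.CHAIN_APPROX_NONE)
        b=cv2.boxPoints(cv2.minAreaRect(cs[0])); print(s[i],c[i],[ray('top',*p,0.004)[:2].round(4) for p in b], ray('top',*c[i],0.004))
crop=im[150:280,160:440]; cv2.imwrite('pics/topc.png',cv2.resize(crop,None,fx=2.85,fy=2.85,interpolation=cv2.INTER_CUBIC))
im=cv2.imread('pics/scene0.png');crop=im[150:310,160:360]; cv2.imwrite('pics/scenec.png',cv2.resize(crop,None,fx=3.7,fy=3.7,interpolation=cv2.INTER_CUBIC))
E
```

```text
[ 21 174 138] [ 62 136 120] [15 97 87] [18 58 44] [ 10 182  73]
[ 382  212   40   46 1553] [400.96651642 234.50032196] [array([ 0.5915, -0.1924]), array([ 0.605 , -0.2915]), array([ 0.4811, -0.3016]), array([ 0.468 , -0.2043])] [ 0.53562941 -0.24692444  0.004     ]
```

View pics/topc.png

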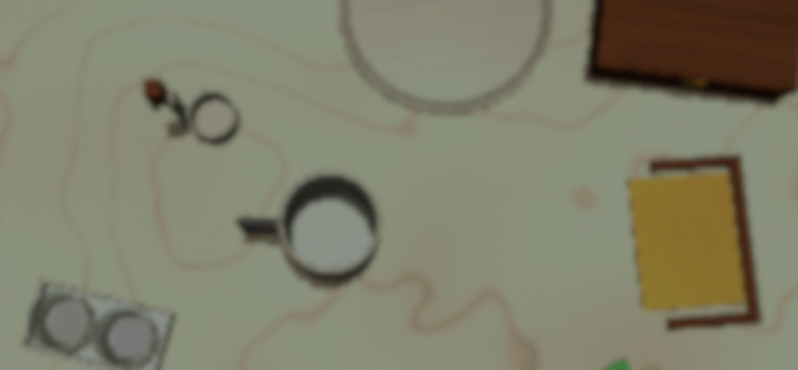

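View pics/scenec.png

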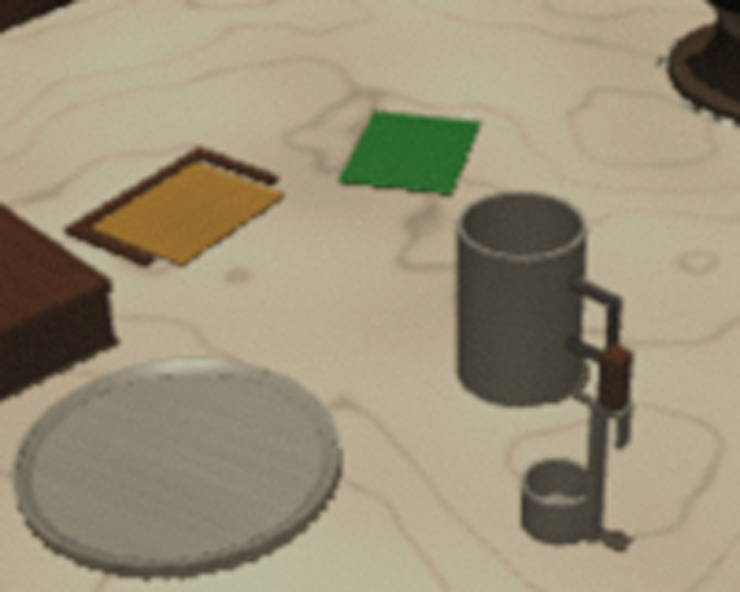

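```bash
python3 - <<'E'
from h import *
im=cv2.imread('pics/top0.png')
c=env.camera_info('top');print('cam',-np.array(c['R']).T@c['t'])
crop=im[200:262,225:310]; cv2.imwrite('pics/pot_t.png',cv2.resize(crop,None,fx=9,fy=9,interpolation=cv2.INTER_CUBIC))
im=cv2.imread('pics/scene0.png');crop=im[195:305,270:345]; cv2.imwrite('pics/pot_s.png',cv2.resize(crop,None,fx=5.4,fy=5.4,interpolation=cv2.INTER_CUBIC))
E
```

```text
cam [0.41689145 0.06621195 1.09415613]
```

View pics/pot_t.png

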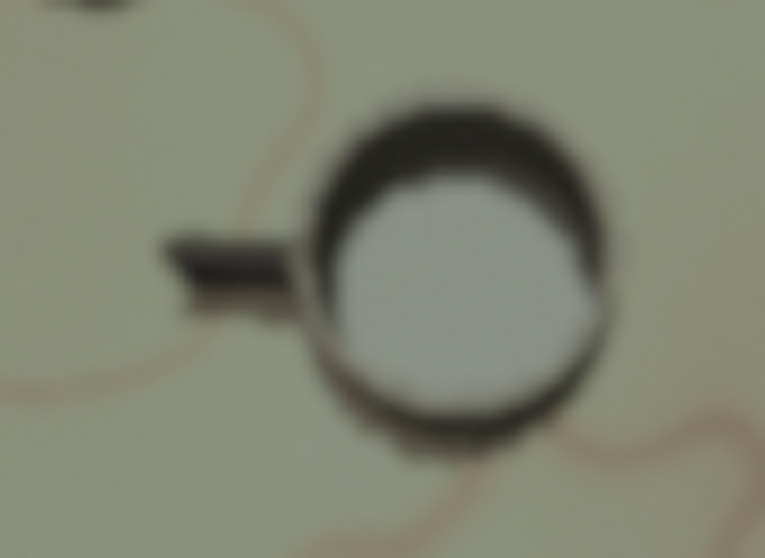

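View pics/pot_s.png

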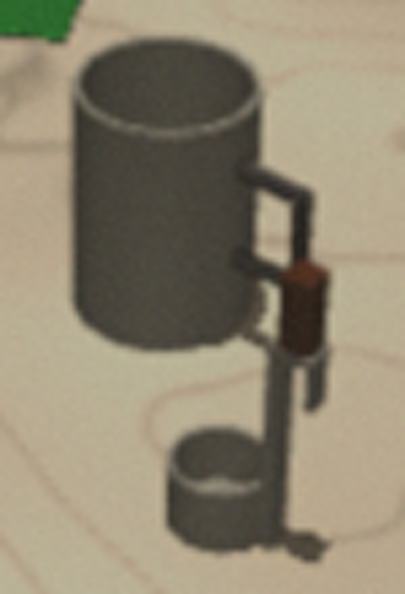

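```bash
python3 - <<'E'
from h import *
P=[ray('top',225+453/9,200+260/9,.125),ray('scene',270+168.5/5.4,195+88/5.4,.125)]
print('pot',P)
pot=(P[0]+P[1])[:2]/2
pc=np.array([.5356,-.2469]); th=np.deg2rad(97.7); u=np.array([np.cos(th),np.sin(th)]); v=np.array([-u[1],u[0]])
for p in P: d=p[:2]-pc; print('along',d@u,'lat',d@v)
b=ray('top',235.4,191.4,.034); g=ray('top',213.7,181.6,.149)
print('bowl',b,'grip',g,ray('scene',270+307/5.4,195+272/5.4,.149), ray('scene',270+222/5.4,195+465/5.4,.034))
# tray, datebox
print('tray',ray('top',316,153,.012))
# dock strip back edge corners at z=.006
for q in [(740,157),(757,322),(650,166),(668,328)]: print(ray('top',160+q[0]/2.85,150+q[1]/2.85,.006))
E
```

```text
pot [array([0.52881672, 0.09770934, 0.125     ]), array([0.54089122, 0.1027712 , 0.125     ])]
along 0.3424109357772314 lat -0.03945077984489321
along 0.3458093387337784 lat -0.05209462059151858
bowl [0.64004813 0.21319371 0.034     ] grip [0.63910338 0.25163587 0.149     ] [0.6465979  0.25550462 0.149     ] [0.65278727 0.22187532 0.034     ]
tray [ 0.76179394 -0.00799804  0.012     ]
[ 0.61939588 -0.30047642  0.006     ]
[ 0.45882873 -0.31202148  0.006     ]
[ 0.60826688 -0.21191493  0.006     ]
[ 0.4510424  -0.22652508  0.006     ]
```

```bash
python3 - <<'E'
from h import *
for n in ['scene','top']:
    im=cv2.imread(f'pics/{n}0.png'); hsv=cv2.cvtColor(im,cv2.COLOR_BGR2HSV)
    m=cv2.inRange(hsv,(15,140,80),(32,255,255))
    for nm,m in [('brass',m),('green',cv2.inRange(hsv,(50,100,60),(75,255,255)))]:
        cs,_=cv2.findContours(m,cv2.RETR_EXTERNAL,cv2.CHAIN_APPROX_NONE); c=max(cs,key=cv2.contourArea)
        if n=='scene': cs=[q for q in cs if cv2.boundingRect(q)[1]<260 and cv2.boundingRect(q)[0]>160 and cv2.boundingRect(q)[0]<290]; c=max(cs,key=cv2.contourArea)
        M=cv2.moments(c); q=(M['m10']/M['m00'],M['m01']/M['m00'])
        ap=cv2.approxPolyDP(c,5,True)[:,0]
        print(n,nm,cv2.contourArea(c),q,ray(n,*q,.004),[ray(n,*p,.004)[:2].round(4).tolist() for p in ap])
    crop=im
# rim points projected from each hypothesis
for X in [(.529,.098),(.541,.103),(.535,.1)]:
    print(X,[ (proj('scene',(*X,z)).round(1),proj('top',(*X,z)).round(1)) for z in (0,.125)])
E
```

```text
scene brass 678.5 (209.563252272169, 207.12846966347334) [ 0.54604318 -0.24458322  0.004     ] [[0.4744, -0.2065], [0.488, -0.3008], [0.6127, -0.2805], [0.5947, -0.19]]
scene green 541.0 (270.44023413431916, 190.97905113986442) [ 0.35159707 -0.16775027  0.004     ] [[0.418, -0.1871], [0.3783, -0.1008], [0.2738, -0.1584], [0.3154, -0.2414]]
top brass 1531.5 (401.3420393949287, 234.33910109914027) [ 0.53610351 -0.24797501  0.004     ] [[0.6027, -0.2904], [0.5918, -0.1924], [0.4726, -0.2072], [0.4805, -0.3035]]
top green 1626.5 (374.27646275233116, 305.48990675274104) [ 0.34185914 -0.17082157  0.004     ] [[0.4178, -0.1818], [0.3758, -0.1028], [0.2675, -0.1586], [0.3082, -0.2393]]
(0.529, 0.098) [(array([301.6, 248.5]), array([276.5, 234. ])), (array([302.6, 208.8]), array([275.2, 228.8]))]
(0.541, 0.103) [(array([300.3, 251.3]), array([274.9, 229.7])), (array([301.2, 211.3]), array([273.3, 223.9]))]
(0.535, 0.1) [(array([300.8, 249.8]), array([275.9, 231.9])), (array([301.8, 210. ]), array([274.5, 226.4]))]
```

Call:
servo_tool(increments=[[0.02, -0.03, 0.02, -3.4], [0.02, -0.0375, 0.02, -3.4], [0.02, -0.0375, 0.02, -3.4], [0.02, -0.0375, 0.01, -3.4], [0.02, -0.0375, 0.01, -3.4], [0.02, -0.0375, 0.01, -3.4], [0.02, -0.0375, 0, -3.4], [0.02, -0.0375, 0, -3.4], [0.02, -0.0375, 0, -3.4], [0.02, -0.0375, 0, -3.4], [0.02, -0.0375, 0, -3.4], [0.02, -0.0375, 0, -3.4], [0.02, -0.0375, 0, -3.4], [0.02, -0.0375, 0, -3.4], [0.02, -0.0375, 0, -3.4], [0.02, -0.0375, 0, -3.4], [0.02, -0.0375, 0, -3.4], [0.02, -0.0375, 0, -3.4], [0.02, -0.0375, 0, -3.4], [0.02, -0.0375, 0, -3.2]], grip=128)

```text
time_s: 1.77
position: [0.5194, -0.2126, 0.2865]
eef_rot: [[-0.13, 0.992, -0.0], [0.992, 0.13, 0.0], [0.0, -0.0, -1.0]]
wrist_force: [1.7, 0.1, 0.6]
grip_width: 0.0424
```

Call:
servo_tool(increments=[[0, 0, 0, 0], [0, 0, 0, 0]])

```text
time_s: 1.93
position: [0.5194, -0.2123, 0.2847]
eef_rot: [[-0.13, 0.991, -0.003], [0.991, 0.13, 0.001], [0.002, -0.003, -1.0]]
wrist_force: [0.5, 0.9, 0.7]
grip_width: 0.0431
```

```bash
python3 - <<'E'
from h import *
o=env.get_obs(); print(o['time_s'],o['position'],o['eef_rot'].round(3),o['grip_width'],o['qpos'])
ci=env.camera_info('wrist'); print(ci, -np.array(ci['R']).T@ci['t'])
im=env.get_image('wrist')[:,:,::-1]; cv2.imwrite('pics/w1.png',im)
import pickle; pickle.dump((o,ci),open('w1.pkl','wb'))
hsv=cv2.cvtColor(im,cv2.COLOR_BGR2HSV)
m=cv2.inRange(hsv,(15,140,80),(32,255,255))
cs,_=cv2.findContours(m,cv2.RETR_EXTERNAL,cv2.CHAIN_APPROX_NONE); c=max(cs,key=cv2.contourArea)
b=cv2.boxPoints(cv2.minAreaRect(c)); print(b,[ray('wrist',*p,.004,ci)[:2].round(4) for p in b])
E
```

```text
1.9333 [ 0.51941034 -0.21228492  0.28466129] [[-0.13   0.991 -0.003]
 [ 0.991  0.13   0.001]
 [ 0.002 -0.003 -1.   ]] 0.043121973642589746 [-3.88025319e-01  2.16993501e-01  2.49682061e-01  1.60721262e+00
  6.64390848e-05  1.05194327e+00]
{'fx': 294.61297182854173, 'fy': 294.61297182854173, 'cx': 281.5992658630645, 'cy': 212.52519721045235, 'R': array([[ 0.99140099,  0.13082373, -0.00303858],
       [ 0.12498834, -0.93979188,  0.31807096],
       [ 0.0387556 , -0.31571565, -0.94806204]]), 't': array([-0.48704461, -0.33168736,  0.37150458])} [ 0.50991567 -0.13071028  0.45622958]
[[251. 222.]
 [251. 162.]
 [333. 162.]
 [333. 222.]] [array([ 0.4809, -0.3041]), array([ 0.4713, -0.2066]), array([ 0.5957, -0.1901]), array([ 0.6139, -0.2864])]
```

View pics/w1.png

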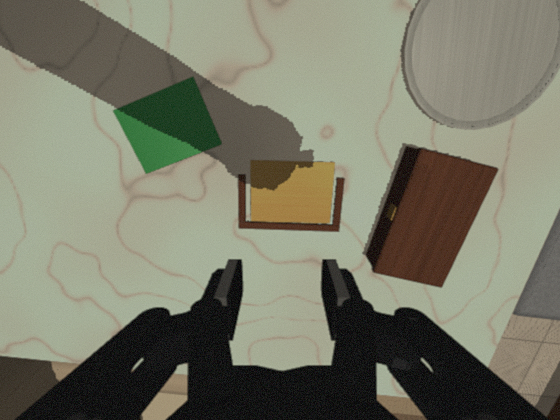

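The wrist view shows the brass plate at px (251–333, 162–222), giving a centre near (0.540, -0.247) with its +x at about 97.5°, between the other two estimates. I'll descend onto its rear part.

Call:
servo_tool(increments=[[0.006, -0.015, -0.03, 0], [0.006, -0.015, -0.035, 0], [0.006, -0.015, -0.035, 0], [0.006, -0.0145, -0.035, 0], [0, 0, -0.035, 0], [0, 0, -0.03, 0], [0, 0, -0.02, 0], [0, 0, -0.02, 0], [0, 0, -0.015, 0], [0, 0, 0, 0], [0, 0, 0, 0]])

```text
time_s: 2.9
position: [0.5424, -0.2685, 0.0322]
eef_rot: [[-0.135, 0.991, -0.001], [0.991, 0.135, 0.001], [0.001, -0.001, -1.0]]
wrist_force: [0.0, 0.2, 0.4]
grip_width: 0.0425
```

```bash
python3 - <<'E'
from h import *
o=env.get_obs(); print(o['time_s'],o['position'],o['wrist_force'],o['grip_width'])
ci=env.camera_info('wrist')
im=env.get_image('wrist')[:,:,::-1]; cv2.imwrite('pics/w2.png',im)
hsv=cv2.cvtColor(im,cv2.COLOR_BGR2HSV)
m=cv2.inRange(hsv,(13,140,60),(32,255,255))
cs,_=cv2.findContours(m,cv2.RETR_EXTERNAL,cv2.CHAIN_APPROX_NONE); c=max(cs,key=cv2.contourArea)
b=cv2.boxPoints(cv2.minAreaRect(c)); print(b,[ray('wrist',*p,.004,ci)[:2].round(4) for p in b])
E
```

```text
2.9 [ 0.54241795 -0.2684981   0.03216944] [0.00048116 0.16789487 0.4252029 ] 0.0425037050542491
[[179.95255  262.5775  ]
 [184.03458  126.850685]
 [379.18887  132.72    ]
 [375.10684  268.44684 ]] [array([ 0.4701, -0.3036]), array([ 0.4702, -0.2037]), array([ 0.597 , -0.1901]), array([ 0.618 , -0.2884])]
```

View pics/w2.png

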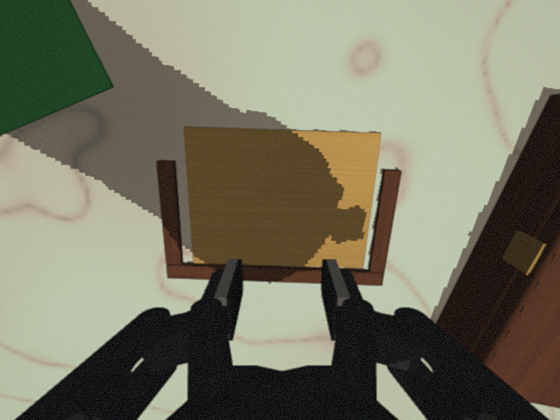

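```bash
python3 - <<'E'
from h import *
o=env.get_obs();p=o['position']
for z in (.004,.032): print(proj('wrist',(p[0],p[1],z)), [proj('wrist',np.array([p[0],p[1],z])+s*.0215*o['eef_rot'][:,1]) for s in (1,-1)])
print(p)
E
```

```text
[280.5387123 231.4872326] [array([309.79984666, 231.49767142]), array([251.27584348, 231.47679317])]
[280.43606812 248.04808796] [array([313.78326613, 248.05942513]), array([247.0866174 , 248.03675001])]
[ 0.54330045 -0.26911398  0.0332345 ]
```

Call:
servo_tool(increments=[[0, 0, -0.012, 0], [0, 0, -0.008, 0], [0, 0, -0.003, 0], [0, 0, 0, 0], [0, 0, 0, 0]])

```text
time_s: 3.37
position: [0.5429, -0.2699, 0.0087]
eef_rot: [[-0.133, 0.991, -0.001], [0.991, 0.133, 0.0], [0.0, -0.001, -1.0]]
wrist_force: [-0.6, -0.0, 0.8]
grip_width: 0.0428
```

Call:
servo_tool(increments=[[0, 0, -0.002, 0], [0, 0, -0.002, 0], [0, 0, 0, 0]])

```text
time_s: 3.62
position: [0.543, -0.27, 0.0047]
eef_rot: [[-0.133, 0.991, -0.0], [0.991, 0.133, 0.0], [0.0, -0.0, -1.0]]
wrist_force: [-0.3, -0.9, -0.4]
grip_width: 0.0428
```

Call:
servo_tool(increments=[[0, 0, -0.002, 0], [0, 0, -0.001, 0], [0, 0, 0, 0]])

```text
time_s: 3.87
position: [0.5429, -0.2699, 0.0016]
eef_rot: [[-0.133, 0.991, -0.0], [0.991, 0.133, 0.0], [0.0, -0.0, -1.0]]
wrist_force: [0.4, 0.6, -0.1]
grip_width: 0.0426
```

Call:
servo_tool(increments=[[0, 0, -0.001, 0], [0, 0, -0.001, 0], [0, 0, 0, 0]])

```text
time_s: 4.12
position: [0.5429, -0.2699, -0.0003]
eef_rot: [[-0.133, 0.991, -0.0], [0.991, 0.133, 0.0], [0.0, -0.0, -1.0]]
wrist_force: [-0.2, -0.2, 0.3]
grip_width: 0.0425
```

Call:
servo_tool(increments=[[0, 0, -0.001, 0], [0, 0, -0.0005, 0], [0, 0, 0, 0]])

```text
time_s: 4.37
position: [0.543, -0.2699, -0.0017]
eef_rot: [[-0.133, 0.991, -0.0], [0.991, 0.133, 0.0], [0.0, -0.0, -1.0]]
wrist_force: [0.0, 0.9, -0.1]
grip_width: 0.0424
```

Call:
servo_tool(increments=[[0, 0, -0.0005, 0], [0, 0, -0.0005, 0], [0, 0, 0, 0]])

```text
time_s: 4.62
position: [0.543, -0.2699, -0.0027]
eef_rot: [[-0.133, 0.991, -0.0], [0.991, 0.133, 0.0], [0.0, -0.0, -1.0]]
wrist_force: [0.4, 0.3, -0.3]
grip_width: 0.0427
```

Call:
servo_tool(increments=[[0, 0, -0.0005, 0], [0, 0, -0.0005, 0], [0, 0, 0, 0]])

```text
time_s: 4.87
position: [0.543, -0.2699, -0.0037]
eef_rot: [[-0.133, 0.991, -0.0], [0.991, 0.133, 0.0], [0.0, -0.0, -1.0]]
wrist_force: [-1.0, 0.2, -0.4]
grip_width: 0.0426
```

Call:
servo_tool(increments=[[0, 0, -0.0005, 0], [0, 0, 0, 0]])

```text
time_s: 5.03
position: [0.5431, -0.2699, -0.0042]
eef_rot: [[-0.133, 0.991, -0.0], [0.991, 0.133, 0.0], [0.0, -0.0, -1.0]]
wrist_force: [-0.5, 0.5, -0.1]
grip_width: 0.0426
```

Call:
servo_tool(increments=[[0, 0, -0.0005, 0], [0, 0, 0, 0]])

```text
time_s: 5.2
position: [0.543, -0.2699, -0.0047]
eef_rot: [[-0.133, 0.991, -0.0], [0.991, 0.133, 0.0], [0.0, -0.0, -1.0]]
wrist_force: [0.1, 0.4, 0.5]
grip_width: 0.0426
```

Call:
servo_tool(increments=[[0, 0, -0.0005, 0], [0, 0, 0, 0]])

```text
time_s: 5.37
position: [0.543, -0.2699, -0.0052]
eef_rot: [[-0.133, 0.991, -0.0], [0.991, 0.133, 0.0], [0.0, -0.0, -1.0]]
wrist_force: [-0.3, -0.0, -0.1]
grip_width: 0.0428
```

Call:
servo_tool(increments=[[0, 0, -0.0005, 0], [0, 0, 0, 0]])

```text
time_s: 5.53
position: [0.543, -0.2699, -0.0057]
eef_rot: [[-0.133, 0.991, -0.0], [0.991, 0.133, 0.0], [0.0, -0.0, -1.0]]
wrist_force: [0.1, -0.2, 0.1]
grip_width: 0.0427
```

Call:
servo_tool(increments=[[0, 0, -0.0005, 0], [0, 0, 0, 0]])

```text
time_s: 5.7
position: [0.543, -0.2699, -0.0062]
eef_rot: [[-0.133, 0.991, -0.0], [0.991, 0.133, 0.0], [0.0, -0.0, -1.0]]
wrist_force: [-0.2, 0.3, -0.4]
grip_width: 0.0427
```

Call:
servo_tool(increments=[[0, 0, -0.0005, 0], [0, 0, 0, 0]])

```text
time_s: 5.87
position: [0.543, -0.2699, -0.0066]
eef_rot: [[-0.133, 0.991, -0.0], [0.991, 0.133, -0.0], [0.0, -0.0, -1.0]]
wrist_force: [-0.3, 0.0, -0.7]
grip_width: 0.0424
```

```bash
python3 - <<'E'
from h import *
im=env.get_image('wrist')[:,:,::-1]; cv2.imwrite('pics/w3.png',im)
E
```

```text
(no output)
```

View pics/w3.png

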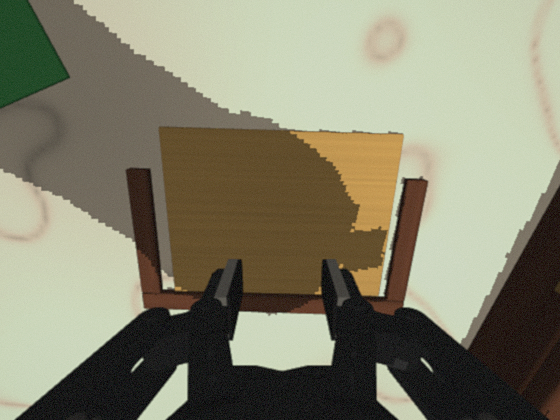

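```bash
python3 - <<'E'
from h import *
o=env.get_obs();p=o['position'];R=o['eef_rot']
for a in (11,0):
  for z in (0.004,.008,.012,.016,.02): print(a,z,[proj('wrist',np.array([p[0],p[1],z])+s*.0215*R[:,1]+a/1000*R[:,0]).round(1) for s in (1,-1)])
print(p)
c=np.array([.540,-.247])
for a in(-50,50): print(a,proj('wrist',[*(c+a/1000*np.array([-.131,.991])),.004]))
im=cv2.imread('pics/w3.png'); cv2.imwrite('pics/w3c.png',cv2.resize(im[230:330,180:380],None,fx=4,fy=4))
E
```

```text
11 0.004 [array([316.5, 239.9]), array([244.2, 239.9])]
11 0.008 [array([317.3, 242.7]), array([243.4, 242.7])]
11 0.012 [array([318.1, 245.7]), array([242.5, 245.7])]
11 0.016 [array([318.9, 248.7]), array([241.6, 248.7])]
11 0.02 [array([319.8, 252. ]), array([240.7, 251.9])]
0 0.004 [array([315.8, 256.6]), array([244.9, 256.6])]
0 0.008 [array([316.6, 259.7]), array([244.1, 259.7])]
0 0.012 [array([317.3, 262.9]), array([243.3, 262.9])]
0 0.016 [array([318.1, 266.3]), array([242.4, 266.3])]
0 0.02 [array([319. , 269.9]), array([241.5, 269.9])]
[ 0.54303828 -0.26992455 -0.00664706]
-50 [280.30688413 294.58006591]
50 [280.54690811 131.81164716]
```

View pics/w3c.png

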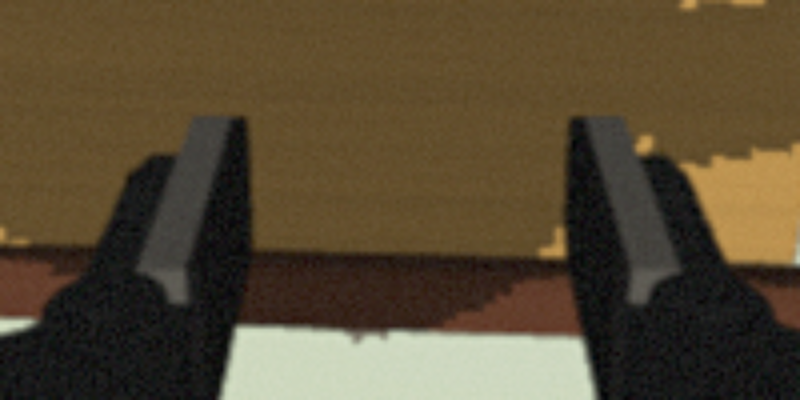

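Call:
servo_tool(increments=[[0, 0, -0.0005, 0], [0, 0, -0.0005, 0]])

```text
time_s: 6.08
position: [0.5431, -0.2699, -0.0076]
eef_rot: [[-0.133, 0.991, 0.0], [0.991, 0.133, -0.0], [-0.0, 0.0, -1.0]]
wrist_force: [-0.6, -0.3, -0.7]
grip_width: 0.0425
```

Call:
servo_tool(increments=[[0, 0, -0.0005, 0], [0, 0, -0.0005, 0]])

```text
time_s: 6.25
position: [0.5431, -0.2699, -0.0086]
eef_rot: [[-0.133, 0.991, 0.0], [0.991, 0.133, 0.0], [0.0, 0.0, -1.0]]
wrist_force: [-0.1, 0.4, -0.6]
grip_width: 0.0427
```

Call:
servo_tool(increments=[[0, 0, -0.0005, 0], [0, 0, -0.0005, 0]])

```text
time_s: 6.42
position: [0.543, -0.27, -0.0097]
eef_rot: [[-0.133, 0.991, -0.0], [0.991, 0.133, 0.0], [0.0, -0.0, -1.0]]
wrist_force: [-0.2, -0.4, 0.3]
grip_width: 0.0427
```

Call:
servo_tool(increments=[[0, 0, 0.015, 0], [0, 0, 0.015, 0], [0, 0, 0, 0], [0, 0, 0, 0], [0, 0, 0, 0], [0, 0, 0, 0], [0, 0, 0, 0], [0, 0, 0, 0]], grip=255)

```text
time_s: 7.08
position: [0.5426, -0.2698, 0.0196]
eef_rot: [[-0.133, 0.991, -0.001], [0.991, 0.133, 0.001], [0.001, -0.001, -1.0]]
wrist_force: [0.2, -0.1, 0.4]
grip_width: -0.0002
```

Call:
servo_tool(increments=[[0, 0, -0.005, 0], [0, 0, -0.004, 0], [0, 0, 0, 0]])

```text
time_s: 7.33
position: [0.5423, -0.2696, 0.01]
eef_rot: [[-0.133, 0.991, -0.002], [0.991, 0.133, 0.001], [0.001, -0.002, -1.0]]
wrist_force: [0.6, 0.6, -0.6]
grip_width: -0.0002
```

Call:
servo_tool(increments=[[0, 0, -0.002, 0], [0, 0, -0.001, 0]])

```text
time_s: 7.5
position: [0.543, -0.2699, 0.008]
eef_rot: [[-0.133, 0.991, -0.0], [0.991, 0.133, 0.0], [0.0, -0.0, -1.0]]
wrist_force: [0.2, 0.2, 0.5]
grip_width: -0.0003
```

Call:
servo_tool(increments=[[0, 0, -0.001, 0], [0, 0, -0.001, 0]])

```text
time_s: 7.67
position: [0.5431, -0.27, 0.0064]
eef_rot: [[-0.133, 0.991, 0.0], [0.991, 0.133, -0.0], [-0.0, 0.0, -1.0]]
wrist_force: [-0.2, 0.2, -0.5]
grip_width: -0.0002
```

Call:
servo_tool(increments=[[0, 0, -0.0005, 0], [0, 0, -0.0005, 0]])

```text
time_s: 7.83
position: [0.5431, -0.2699, 0.0054]
eef_rot: [[-0.133, 0.991, 0.0], [0.991, 0.133, -0.0], [-0.0, 0.0, -1.0]]
wrist_force: [0.5, 0.6, -0.1]
grip_width: -0.0003
```

Call:
servo_tool(increments=[[0, 0, -0.0005, 0], [0, 0, 0, 0]])

```text
time_s: 8.0
position: [0.5431, -0.27, 0.0049]
eef_rot: [[-0.133, 0.991, 0.0], [0.991, 0.133, -0.0], [-0.0, 0.0, -1.0]]
wrist_force: [-0.1, 0.9, 0.4]
grip_width: -0.0001
```

Call:
servo_tool(increments=[[0, 0, -0.0005, 0], [0, 0, 0, 0]])

```text
time_s: 8.17
position: [0.5431, -0.2699, 0.0044]
eef_rot: [[-0.133, 0.991, 0.0], [0.991, 0.133, -0.0], [-0.0, 0.0, -1.0]]
wrist_force: [-0.3, 0.4, -0.0]
grip_width: -0.0003
```

Call:
servo_tool(increments=[[0, 0, -0.0005, 0], [0, 0, 0, 0]])

```text
time_s: 8.33
position: [0.543, -0.2699, 0.0038]
eef_rot: [[-0.133, 0.991, -0.0], [0.991, 0.133, 0.0], [0.0, -0.0, -1.0]]
wrist_force: [-0.1, 0.1, 0.1]
grip_width: 0.0002
```

Call:
servo_tool(increments=[[0, 0, -0.0005, 0], [0, 0, 0, 0]])

```text
time_s: 8.5
position: [0.543, -0.2699, 0.0033]
eef_rot: [[-0.133, 0.991, -0.0], [0.991, 0.133, 0.0], [0.0, -0.0, -1.0]]
wrist_force: [0.5, -0.2, 0.0]
grip_width: 0.0
```

Call:
servo_tool(increments=[[0, 0, -0.0005, 0], [0, 0, 0, 0]])

```text
time_s: 8.67
position: [0.543, -0.2699, 0.0028]
eef_rot: [[-0.133, 0.991, -0.0], [0.991, 0.133, 0.0], [0.0, -0.0, -1.0]]
wrist_force: [-0.7, 0.9, -0.7]
grip_width: 0.0002
```

Call:
servo_tool(increments=[[0, 0, -0.0005, 0], [0, 0, 0, 0]])

```text
time_s: 8.83
position: [0.543, -0.2699, 0.0023]
eef_rot: [[-0.133, 0.991, -0.0], [0.991, 0.133, 0.0], [0.0, -0.0, -1.0]]
wrist_force: [-0.6, 0.4, -0.5]
grip_width: -0.0004
```

Call:
servo_tool(increments=[[0, 0, -0.0005, 0], [0, 0, 0, 0]])

```text
time_s: 9.0
position: [0.543, -0.2699, 0.0018]
eef_rot: [[-0.133, 0.991, -0.0], [0.991, 0.133, 0.0], [0.0, -0.0, -1.0]]
wrist_force: [0.3, 0.1, 0.3]
grip_width: -0.0001
```

Call:
servo_tool(increments=[[0, 0, -0.0005, 0], [0, 0, 0, 0]])

```text
time_s: 9.17
position: [0.543, -0.2699, 0.0013]
eef_rot: [[-0.133, 0.991, -0.0], [0.991, 0.133, 0.0], [0.0, -0.0, -1.0]]
wrist_force: [0.3, 0.4, 0.0]
grip_width: -0.0002
```

Call:
servo_tool(increments=[[0, 0, -0.0005, 0], [0, 0, 0, 0]])

```text
time_s: 9.33
position: [0.543, -0.2699, 0.0008]
eef_rot: [[-0.133, 0.991, -0.0], [0.991, 0.133, 0.0], [0.0, -0.0, -1.0]]
wrist_force: [-0.9, 0.1, -0.3]
grip_width: -0.0001
```

```bash
python3 - <<'E'
from h import *
im=env.get_image('wrist')[:,:,::-1]; cv2.imwrite('pics/w4.png',cv2.resize(im[200:340,180:380],None,fx=4,fy=4))
im=env.get_image('scene')[:,:,::-1]; cv2.imwrite('pics/s4.png',cv2.resize(im[120:260,140:300],None,fx=4,fy=4))
E
```

```text
(no output)
```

View pics/w4.png

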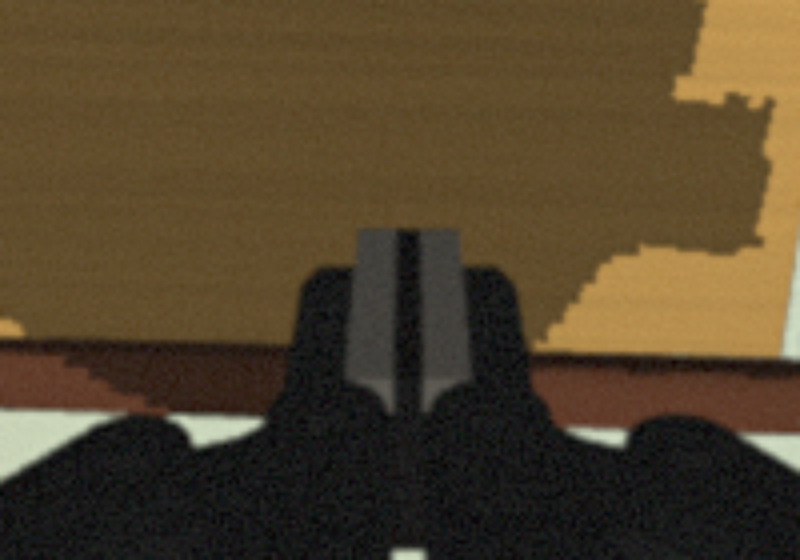

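View pics/s4.png

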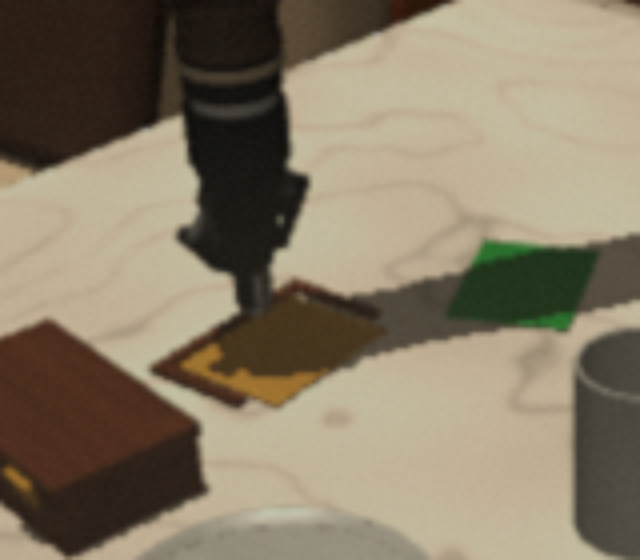

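```bash
python3 - <<'E'
from h import *
o=env.get_obs();p=o['position'];R=o['eef_rot']
for z in (.0,.01,.02,.03): print(z,proj('scene',[p[0],p[1],z]),proj('wrist',[p[0],p[1],z]+.011*R[:,0]),proj('wrist',[p[0],p[1],z]), proj('wrist',[p[0],p[1],z]-.011*R[:,0]))
print(proj('scene',(.54,-.247,.004)))
E
```

```text
0.0 [204.78668077 205.1094848 ] [280.41673848 232.47123639] [280.43123689 248.29420938] [280.44520704 263.54064977]
0.01 [204.50638215 202.32843961] [280.35526454 238.87627278] [280.37172624 255.40636376] [280.38755719 271.30308585]
0.02 [204.224062   199.52733732] [280.28682138 246.0074404 ] [280.30560803 263.3081914 ] [280.32363569 279.90998692]
0.03 [203.93969836 196.70596016] [280.21015264 253.99564023] [280.2317171  272.13894069] [280.25236024 289.50708217]
[210.48399872 206.07674114]
```

Call:
servo_tool(increments=[[0, 0, -0.001, 0], [0, 0, -0.001, 0], [0, 0, -0.001, 0], [0, 0, -0.001, 0]])

```text
time_s: 9.77
position: [0.5431, -0.2699, -0.0032]
eef_rot: [[-0.133, 0.991, -0.0], [0.991, 0.133, 0.0], [0.0, -0.0, -1.0]]
wrist_force: [0.2, -0.3, 0.1]
grip_width: 0.0001
```

Call:
servo_tool(increments=[[0, 0, -0.001, 0], [0, 0, -0.001, 0], [0, 0, -0.001, 0]])

```text
time_s: 10.02
position: [0.543, -0.2699, -0.0062]
eef_rot: [[-0.133, 0.991, -0.0], [0.991, 0.133, -0.0], [-0.0, -0.0, -1.0]]
wrist_force: [0.0, 0.3, -0.4]
grip_width: 0.0001
```

Call:
servo_tool(increments=[[0, 0, -0.001, 0], [0, 0, -0.001, 0], [0, 0, -0.001, 0]])

```text
time_s: 10.27
position: [0.5431, -0.2699, -0.0092]
eef_rot: [[-0.133, 0.991, 0.0], [0.991, 0.133, -0.0], [-0.0, 0.0, -1.0]]
wrist_force: [-0.5, -0.2, 0.0]
grip_width: -0.0002
```

Call:
servo_tool(increments=[[0, 0, -0.001, 0], [0, 0, -0.001, 0]])

```text
time_s: 10.43
position: [0.543, -0.2699, -0.0112]
eef_rot: [[-0.133, 0.991, -0.0], [0.991, 0.133, 0.0], [0.0, -0.0, -1.0]]
wrist_force: [0.5, -0.4, -0.1]
grip_width: 0.0001
```

Call:
servo_tool(increments=[[0, 0, -0.0007, 0], [0, 0, -0.0007, 0]])

```text
time_s: 10.6
position: [0.5431, -0.2699, -0.0126]
eef_rot: [[-0.133, 0.991, 0.0], [0.991, 0.133, -0.0], [-0.0, 0.0, -1.0]]
wrist_force: [0.6, 0.0, -0.3]
grip_width: 0.0
```

Call:
servo_tool(increments=[[0, 0, -0.0007, 0], [0, 0, -0.0007, 0]])

```text
time_s: 10.77
position: [0.5431, -0.27, -0.014]
eef_rot: [[-0.133, 0.991, 0.0], [0.991, 0.133, -0.0], [-0.0, 0.0, -1.0]]
wrist_force: [-0.0, 0.1, 0.3]
grip_width: 0.0001
```

Call:
servo_tool(increments=[[0, 0, -0.0007, 0], [0, 0, -0.0007, 0]])

```text
time_s: 10.93
position: [0.5431, -0.2699, -0.0153]
eef_rot: [[-0.133, 0.991, 0.0], [0.991, 0.133, -0.0], [-0.0, 0.0, -1.0]]
wrist_force: [-0.6, -0.2, 0.3]
grip_width: 0.0003
```

```bash
python3 - <<'E'
from h import *
im=env.get_image('wrist')[:,:,::-1]; cv2.imwrite('pics/w5.png',cv2.resize(im[200:340,180:380],None,fx=4,fy=4))
E
```

```text
(no output)
```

View pics/w5.png

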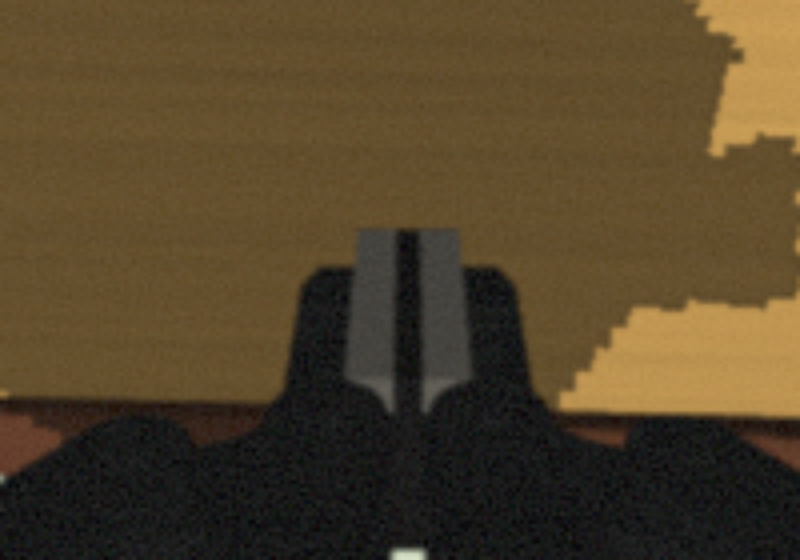

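Call:
servo_tool(increments=[[0, 0, -0.0005, 0], [0, 0, -0.0005, 0]])

```text
time_s: 11.15
position: [0.5431, -0.2699, -0.0163]
eef_rot: [[-0.133, 0.991, 0.0], [0.991, 0.133, -0.0], [-0.0, 0.0, -1.0]]
wrist_force: [0.6, 0.1, 0.6]
grip_width: -0.0005
```

Call:
servo_tool(increments=[[0, 0, -0.0005, 0], [0, 0, -0.0005, 0]])

```text
time_s: 11.32
position: [0.5431, -0.2699, -0.0173]
eef_rot: [[-0.133, 0.991, 0.0], [0.991, 0.133, -0.0], [-0.0, 0.0, -1.0]]
wrist_force: [0.6, -0.1, -1.7]
grip_width: 0.0001
```

Call:
servo_tool(increments=[[0, 0, -0.0005, 0], [0, 0, -0.0005, 0]])

```text
time_s: 11.48
position: [0.5431, -0.2699, -0.0183]
eef_rot: [[-0.133, 0.991, 0.0], [0.991, 0.133, -0.0], [-0.0, 0.0, -1.0]]
wrist_force: [-0.5, -0.1, 0.5]
grip_width: -0.0002
```

Call:
servo_tool(increments=[[0, 0, -0.0005, 0], [0, 0, -0.0005, 0]])

```text
time_s: 11.65
position: [0.5431, -0.2699, -0.0194]
eef_rot: [[-0.133, 0.991, -0.0], [0.991, 0.133, -0.0], [-0.0, -0.0, -1.0]]
wrist_force: [-0.2, -0.7, -0.3]
grip_width: -0.0002
```

Call:
servo_tool(increments=[[0, 0, -0.0005, 0], [0, 0, -0.0005, 0]])

```text
time_s: 11.82
position: [0.5431, -0.2699, -0.0203]
eef_rot: [[-0.133, 0.991, 0.0], [0.991, 0.133, -0.0], [-0.0, 0.0, -1.0]]
wrist_force: [-0.0, 0.2, -0.4]
grip_width: -0.0
```

Call:
servo_tool(increments=[[0, 0, -0.0005, 0], [0, 0, 0, 0]])

```text
time_s: 11.98
position: [0.543, -0.2699, -0.0209]
eef_rot: [[-0.133, 0.991, -0.0], [0.991, 0.133, 0.0], [0.0, -0.0, -1.0]]
wrist_force: [-0.7, 0.4, -0.4]
grip_width: 0.0001
```

Call:
servo_tool(increments=[[0, 0, -0.0005, 0], [0, 0, 0, 0]])

```text
time_s: 12.15
position: [0.5431, -0.2699, -0.0214]
eef_rot: [[-0.133, 0.991, -0.0], [0.991, 0.133, 0.0], [0.0, -0.0, -1.0]]
wrist_force: [0.5, 0.1, -0.6]
grip_width: -0.0001
```

Call:
servo_tool(increments=[[0, 0, -0.0005, 0], [0, 0, 0, 0]])

```text
time_s: 12.32
position: [0.543, -0.2699, -0.0219]
eef_rot: [[-0.133, 0.991, -0.0], [0.991, 0.133, 0.0], [0.0, -0.0, -1.0]]
wrist_force: [-0.4, -0.0, 0.1]
grip_width: 0.0002
```

```bash
python3 - <<'E'
from h import *
o=env.get_obs(); print(o['joint_torque'],o['wrist_force'],o['ft_torque'],o['qpos'])
im=env.get_image('wrist')[:,:,::-1]; cv2.imwrite('pics/w6.png',im)
im=env.get_image('scene')[:,:,::-1]; cv2.imwrite('pics/s6.png',cv2.resize(im[160:220,170:250],None,fx=9,fy=9,interpolation=cv2.INTER_CUBIC))
E
```

```text
[ 2.43805716e-04 -5.56683397e+01  3.22186482e+01 -2.56109942e-02
 -2.68690528e-04 -3.22799826e-05] [-0.40837944 -0.02109386  0.14847713] [-0.04452434  0.02683228  0.01617513] [-4.61297544e-01  3.64244459e-01 -2.37254955e-01  9.69367072e-01
 -2.45527434e-05  9.75854710e-01]
```

View pics/w6.png

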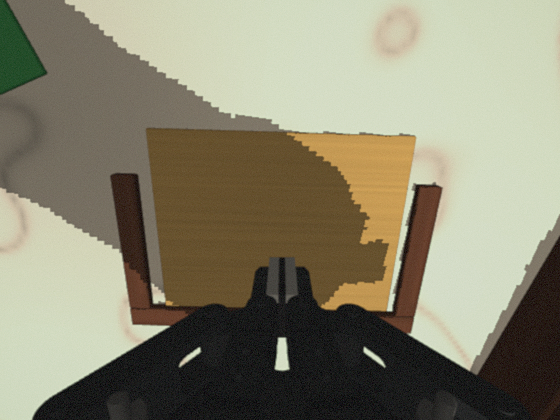

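View pics/s6.png

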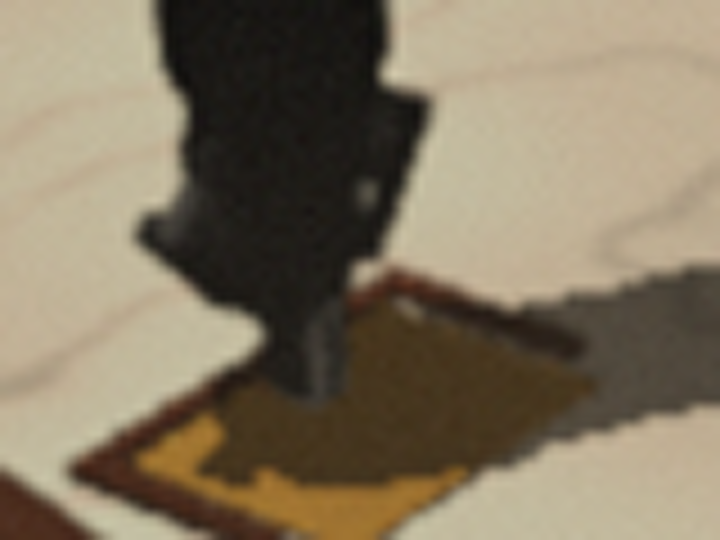

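Call:
servo_tool(increments=[[0, 0, -0.0005, 0], [0, 0, 0, 0]])

```text
time_s: 12.58
position: [0.543, -0.2699, -0.0224]
eef_rot: [[-0.133, 0.991, -0.0], [0.991, 0.133, 0.0], [0.0, -0.0, -1.0]]
wrist_force: [-0.2, 1.4, 0.2]
grip_width: 0.0003
```

Call:
servo_tool(increments=[[0, 0, -0.0005, 0], [0, 0, 0, 0]])

```text
time_s: 12.75
position: [0.543, -0.2699, -0.0229]
eef_rot: [[-0.133, 0.991, -0.0], [0.991, 0.133, 0.0], [0.0, -0.0, -1.0]]
wrist_force: [0.8, 0.1, 0.4]
grip_width: -0.0
```

Call:
servo_tool(increments=[[0, 0, -0.0005, 0], [0, 0, 0, 0]])

```text
time_s: 12.92
position: [0.543, -0.2699, -0.0234]
eef_rot: [[-0.133, 0.991, -0.0], [0.991, 0.133, 0.0], [0.0, -0.0, -1.0]]
wrist_force: [0.1, 0.3, 0.6]
grip_width: -0.0003
```

Call:
servo_tool(increments=[[0, 0, -0.0005, 0], [0, 0, 0, 0]])

```text
time_s: 13.08
position: [0.5431, -0.2699, -0.0239]
eef_rot: [[-0.133, 0.991, -0.0], [0.991, 0.133, 0.0], [0.0, -0.0, -1.0]]
wrist_force: [-0.2, 0.0, 0.4]
grip_width: -0.0005
```

Call:
servo_tool(increments=[[0, 0, -0.0005, 0], [0, 0, -0.0003, 0]])

```text
time_s: 13.25
position: [0.5431, -0.2699, -0.0244]
eef_rot: [[-0.133, 0.991, 0.0], [0.991, 0.133, -0.0], [-0.0, 0.0, -1.0]]
wrist_force: [-1.4, 1.3, 2.9]
grip_width: 0.0005
```

Call:
servo_tool(increments=[[0, 0, -0.0005, 0], [0, 0, -0.0003, 0]])

```text
time_s: 13.42
position: [0.5432, -0.27, -0.0244]
eef_rot: [[-0.133, 0.991, 0.001], [0.991, 0.133, -0.0], [-0.0, 0.0, -1.0]]
wrist_force: [-3.3, 1.6, 10.0]
grip_width: 0.0002
```

Call:
servo_tool(increments=[[0, 0, -0.0005, 0], [0, 0, -0.0003, 0]])

```text
time_s: 13.58
position: [0.5432, -0.27, -0.0245]
eef_rot: [[-0.133, 0.991, 0.001], [0.991, 0.133, -0.0], [-0.001, 0.001, -1.0]]
wrist_force: [-5.4, 2.1, 15.2]
grip_width: 0.0001
```

Contact came at reported z = -0.0244, so the real fingertips sit about 28 mm above the reported TCP. I'll correct for that from here, and try a short drag first.

Call:
servo_tool(increments=[[-0.0004, 0.003, 0.0003, 0], [-0.0008, 0.006, 0, 0], [-0.001, 0.008, 0, 0], [-0.001, 0.008, 0, 0], [0, 0, 0, 0]])

```text
time_s: 14.0
position: [0.541, -0.2447, -0.0244]
eef_rot: [[-0.134, 0.991, 0.003], [0.991, 0.134, -0.001], [-0.002, 0.002, -1.0]]
wrist_force: [-0.5, 2.0, 7.7]
grip_width: -0.0001
```

```bash
python3 - <<'E'
from h import *
im=env.get_image('wrist')[:,:,::-1]; cv2.imwrite('pics/w7.png',im)
E
```

```text
(no output)
```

View pics/w7.png

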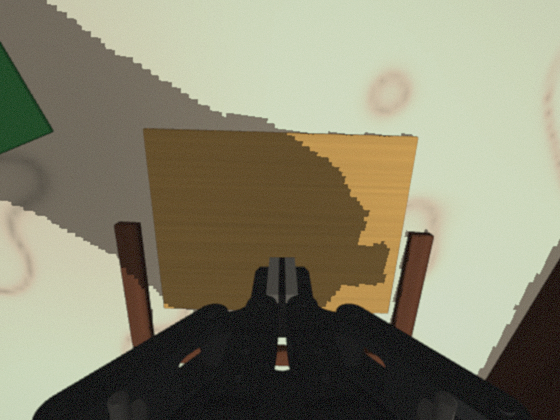

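Call:
servo_tool(increments=[[-0.0007, 0.005, 0, 0], [-0.001, 0.0075, 0, 0], [-0.001, 0.0075, 0, 0], [-0.001, 0.0075, 0, 0], [-0.001, 0.0075, 0, 0], [-0.001, 0.0075, 0, 0]])

```text
time_s: 14.55
position: [0.5356, -0.2035, -0.0244]
eef_rot: [[-0.133, 0.991, 0.003], [0.991, 0.133, -0.003], [-0.003, 0.003, -1.0]]
wrist_force: [-0.1, -3.4, 6.1]
grip_width: -0.0003
```

Call:
servo_tool(increments=[[-0.001, 0.0075, 0, 0], [-0.001, 0.0075, 0, 0], [-0.001, 0.0075, 0, 0], [-0.001, 0.0075, 0, 0]])

```text
time_s: 14.88
position: [0.5317, -0.1734, -0.0244]
eef_rot: [[-0.133, 0.991, 0.003], [0.991, 0.133, -0.003], [-0.003, 0.003, -1.0]]
wrist_force: [1.5, -3.2, 5.8]
grip_width: -0.0003
```

Call:
servo_tool(increments=[[0.0012, 0.0075, -0.0003, 0], [0.0012, 0.0075, 0, 0], [0.0012, 0.0075, 0, 0], [0.0012, 0.0075, 0, 0], [0.0012, 0.0075, 0, 0], [0.0012, 0.0075, 0, 0], [0.0012, 0.0075, 0, 0], [0.0012, 0.0075, 0, 0], [0.0012, 0.0075, 0, 0]])

```text
time_s: 15.63
position: [0.5426, -0.106, -0.0244]
eef_rot: [[-0.133, 0.991, 0.003], [0.991, 0.133, -0.003], [-0.003, 0.003, -1.0]]
wrist_force: [-0.0, -3.4, 8.3]
grip_width: -0.0001
```

```bash
python3 - <<'E'
from h import *
im=env.get_image('wrist')[:,:,::-1]; cv2.imwrite('pics/w8.png',im)
im=env.get_image('top')[:,:,::-1]; cv2.imwrite('pics/t8.png',im)
E
```

```text
(no output)
```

View pics/w8.png

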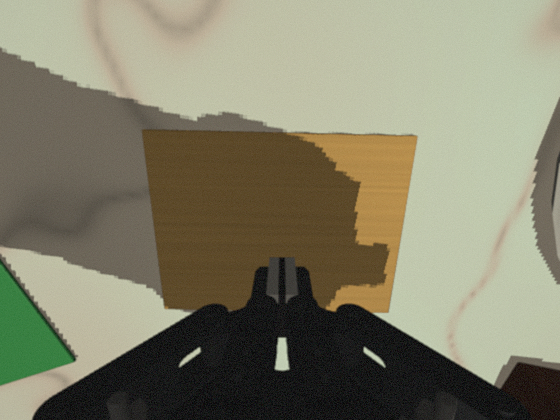

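View pics/t8.png

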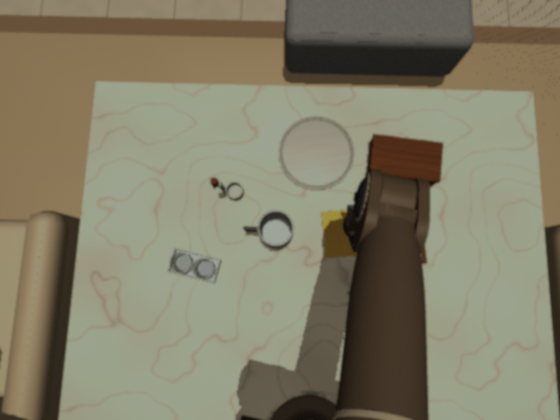

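Call:
servo_tool(increments=[[0.0012, 0.0075, 0, 0], [0.0012, 0.0075, 0, 0], [0.0012, 0.0075, 0, 0], [0.0012, 0.0075, 0, 0], [0.0012, 0.0075, 0, 0], [0.0012, 0.0075, 0, 0], [0.0012, 0.0075, 0, 0], [0.0012, 0.006, 0, 0], [0.0006, 0.003, 0, 0]])

```text
time_s: 16.48
position: [0.5528, -0.044, -0.0245]
eef_rot: [[-0.133, 0.991, 0.003], [0.991, 0.133, -0.002], [-0.003, 0.003, -1.0]]
wrist_force: [-1.3, -3.9, 8.7]
grip_width: 0.0
```

```bash
python3 - <<'E'
from h import *
im=env.get_image('wrist')[:,:,::-1]; cv2.imwrite('pics/w9.png',im)
im=env.get_image('top')[:,:,::-1]; cv2.imwrite('pics/t9.png',cv2.resize(im[180:280,220:360],None,fx=5.5,fy=5.5,interpolation=cv2.INTER_CUBIC))
im=env.get_image('scene')[:,:,::-1]; cv2.imwrite('pics/s9.png',cv2.resize(im[150:290,200:360],None,fx=4.5,fy=4.5,interpolation=cv2.INTER_CUBIC))
E
```

```text
(no output)
```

View pics/w9.png

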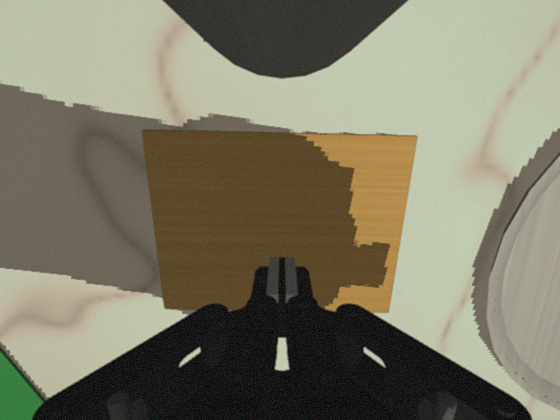

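View pics/t9.png

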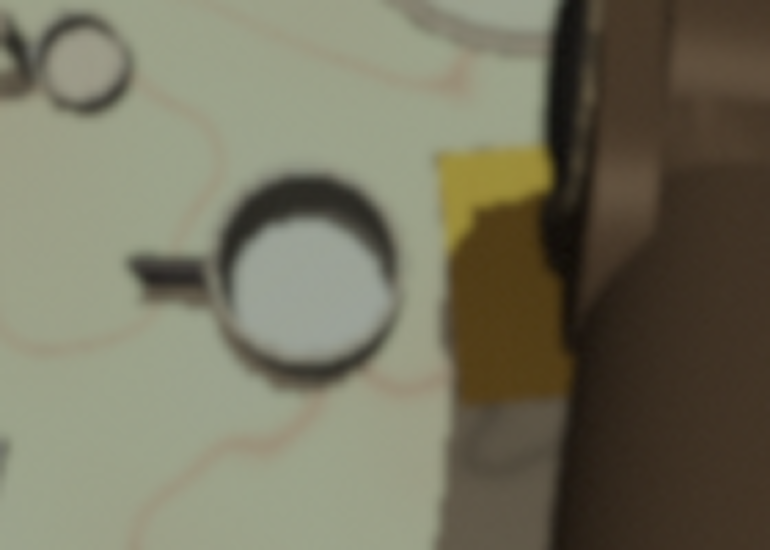

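View pics/s9.png

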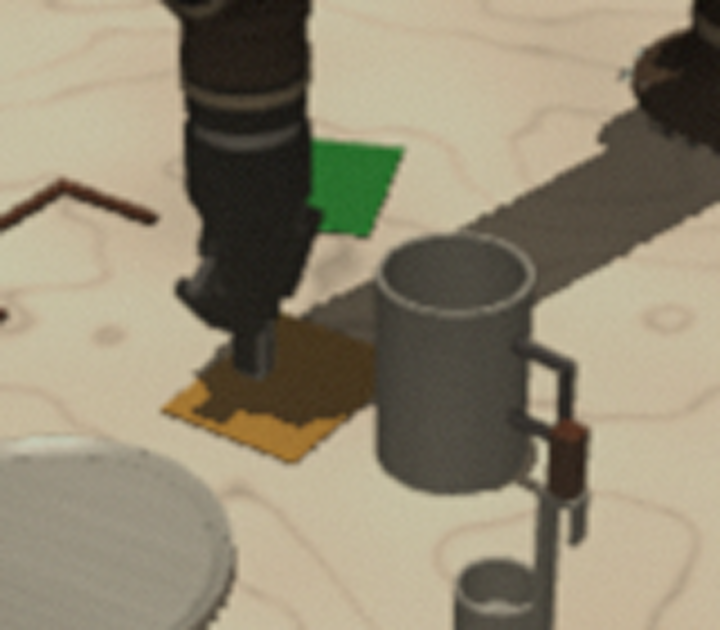

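```bash
python3 - <<'E'
from h import *
a=ray('wrist',283,77.5,0); b=ray('wrist',283,132.5,.004); print(a,b,np.linalg.norm((a-b)[:2]))
for q in [(143,129),(416,135),(165,307),(388,311)]: print(ray('wrist',*q,.004))
print(env.get_obs()['position'])
E
```

```text
[0.5411107  0.05353226 0.        ] [0.5443278  0.02977261 0.004     ] 0.023976460700484994
[0.47941968 0.02260167 0.004     ]
[0.60653742 0.03702313 0.004     ]
[ 0.49038131 -0.07513989  0.004     ]
[ 0.61803892 -0.06099739  0.004     ]
[ 0.5529318  -0.04359534 -0.02446093]
```

Call:
servo_tool(increments=[[-0.0005, 0.004, 0, 0], [-0.0008, 0.006, 0, 0], [-0.0007, 0.005, 0, 0], [-0.0005, 0.004, 0, 0], [-0.0003, 0.002, 0, 0], [0, 0, 0, 0]])

```text
time_s: 17.13
position: [0.5502, -0.0229, -0.0244]
eef_rot: [[-0.133, 0.991, 0.004], [0.991, 0.133, -0.002], [-0.002, 0.004, -1.0]]
wrist_force: [-0.2, -1.8, 8.2]
grip_width: 0.0001
```

```bash
python3 - <<'E'
from h import *
im=env.get_image('wrist')[:,:,::-1]; cv2.imwrite('pics/w10.png',cv2.resize(im[80:180,180:380],None,fx=4,fy=4,interpolation=cv2.INTER_CUBIC))
E
```

```text
(no output)
```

View pics/w10.png

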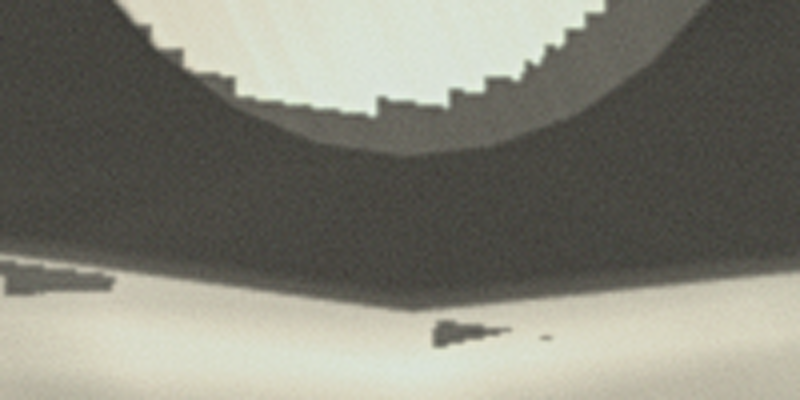

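```bash
python3 - <<'E'
from h import *
im=env.get_image('wrist')[:,:,::-1]; cv2.imwrite('pics/w11.png',im)
im=env.get_image('scene')[:,:,::-1]; cv2.imwrite('pics/s11.png',cv2.resize(im[150:290,200:360],None,fx=4.5,fy=4.5,interpolation=cv2.INTER_CUBIC))
E
```

```text
(no output)
```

View pics/w11.png

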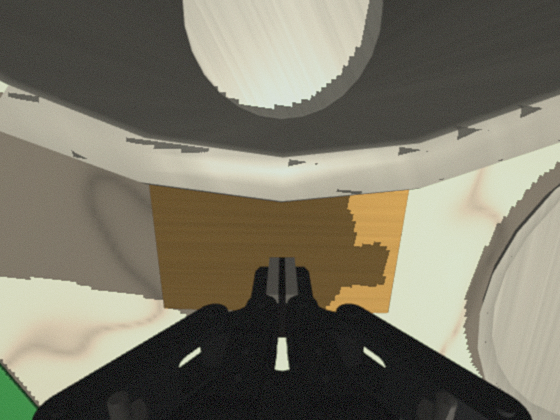

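View pics/s11.png

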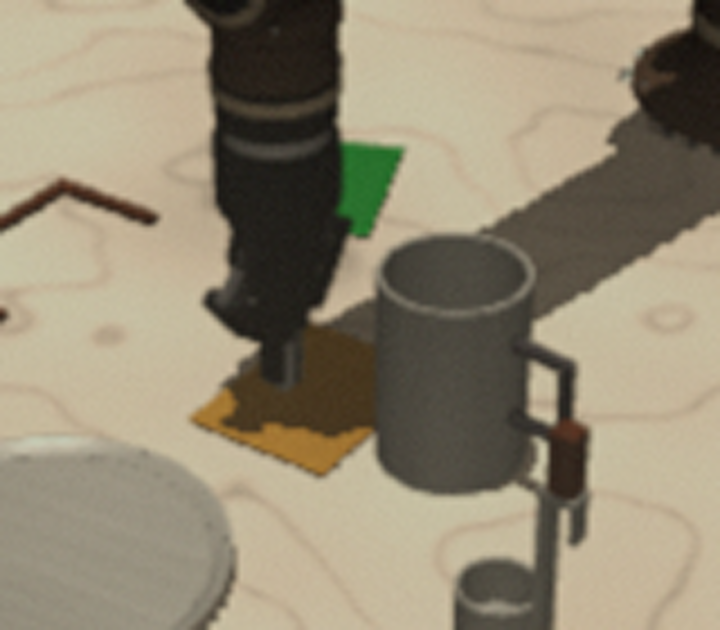

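Call:
servo_tool(increments=[[-0.0001, 0.001, 0, 0], [-0.0001, 0.001, 0, 0], [0, 0, 0, 0]])

```text
time_s: 17.53
position: [0.5501, -0.0214, -0.0245]
eef_rot: [[-0.133, 0.991, 0.004], [0.991, 0.133, -0.002], [-0.003, 0.004, -1.0]]
wrist_force: [-0.5, -3.4, 8.1]
grip_width: -0.0003
```

Call:
servo_tool(increments=[[-0.0001, 0.0005, 0, 0], [0, 0, 0, 0]])

```text
time_s: 17.7
position: [0.55, -0.021, -0.0245]
eef_rot: [[-0.133, 0.991, 0.004], [0.991, 0.133, -0.002], [-0.003, 0.004, -1.0]]
wrist_force: [0.6, -4.1, 7.5]
grip_width: 0.0
```

```bash
python3 - <<'E'
from h import *
im=env.get_image('top')[:,:,::-1]; cv2.imwrite('pics/t12.png',cv2.resize(im[190:270,240:340],None,fx=8,fy=7.5,interpolation=cv2.INTER_CUBIC))
print(env.get_obs()['position'],env.get_obs()['wrist_force'])
E
```

```text
[ 0.55003366 -0.02098295 -0.02445334] [ 0.16134971 -3.39530821  8.67450051]
```

View pics/t12.png

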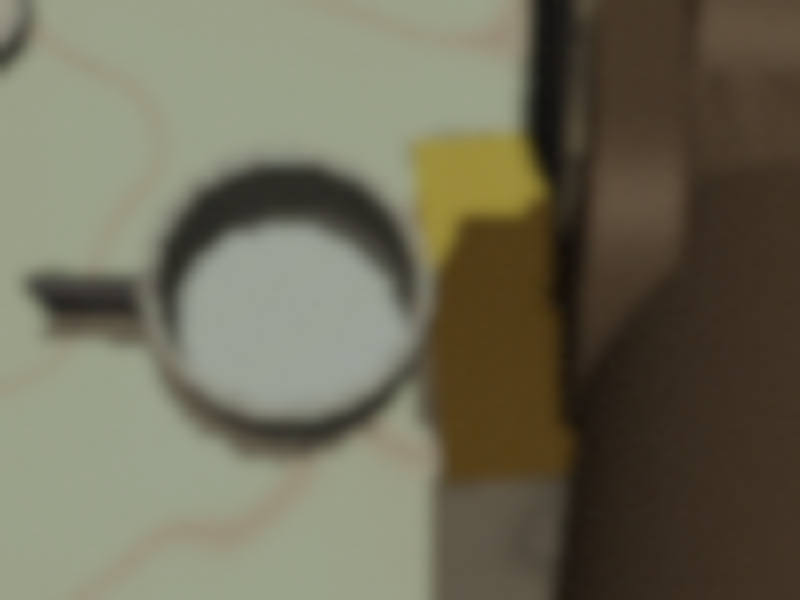

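Call:
servo_tool(increments=[[-0.0001, 0.0005, 0, 0], [0, 0, 0, 0]])

```text
time_s: 17.92
position: [0.55, -0.0209, -0.0245]
eef_rot: [[-0.132, 0.991, 0.004], [0.991, 0.133, -0.003], [-0.004, 0.004, -1.0]]
wrist_force: [0.8, -3.7, 8.2]
grip_width: 0.0001
```

Call:
servo_tool(increments=[[0, 0.0005, 0, 0], [0, 0, 0, 0]])

```text
time_s: 18.08
position: [0.55, -0.0208, -0.0244]
eef_rot: [[-0.132, 0.991, 0.004], [0.991, 0.132, -0.004], [-0.004, 0.004, -1.0]]
wrist_force: [1.0, -6.8, 8.0]
grip_width: 0.0
```

```bash
python3 - <<'E'
from h import *
im=env.get_image('wrist')[:,:,::-1]; cv2.imwrite('pics/w12.png',im)
print(env.get_obs()['position'],env.get_obs()['wrist_force'])
E
```

```text
[ 0.54999544 -0.0207675  -0.02444187] [ 1.58635527 -5.72889537  8.37091365]
```

View pics/w12.png

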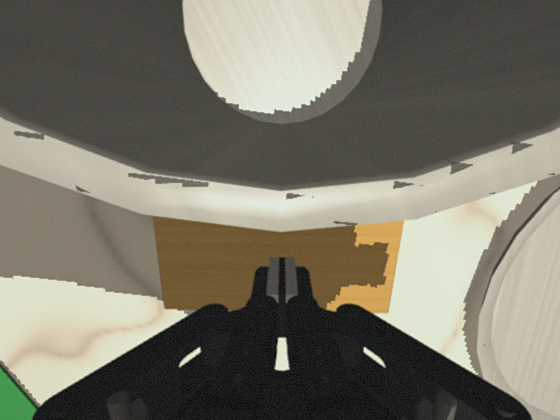

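The -6.8 N force with no motion means the plate edge is touching the pot's foot. I'll ease off, lift, and go to look at the scoop.

Call:
servo_tool(increments=[[0, -0.0004, 0.0007, 0], [0, 0, 0.0015, 0], [0, 0, 0.005, 0], [0, 0, 0.02, 0], [0, 0, 0.035, 0], [0, 0, 0.04, 0], [0, 0, 0.04, 0], [0, 0, 0.04, 0], [0, 0, 0.04, 0], [0, 0, 0.02, 0]], grip=255)

```text
time_s: 18.97
position: [0.5487, -0.019, 0.2214]
eef_rot: [[-0.134, 0.991, 0.005], [0.991, 0.134, 0.0], [-0.001, 0.005, -1.0]]
wrist_force: [0.8, -0.3, -0.6]
grip_width: -0.0002
```

```bash
python3 - <<'E'
from h import *
im=env.get_image('wrist')[:,:,::-1]; cv2.imwrite('pics/w13.png',im)
print(env.get_obs()['position'],env.get_obs()['wrist_force'],env.get_obs()['qpos'])
im=env.get_image('top')[:,:,::-1]; cv2.imwrite('pics/t13.png',cv2.resize(im[160:270,180:340],None,fx=5,fy=5,interpolation=cv2.INTER_CUBIC))
E
```

```text
[ 0.54986296 -0.01912841  0.22372826] [-0.38671496  0.03160736  3.04383728] [-3.49658573e-02  1.67201866e-01  5.44676901e-02  1.44889720e+00
  3.26534752e-04  1.40188579e+00]
```

View pics/w13.png

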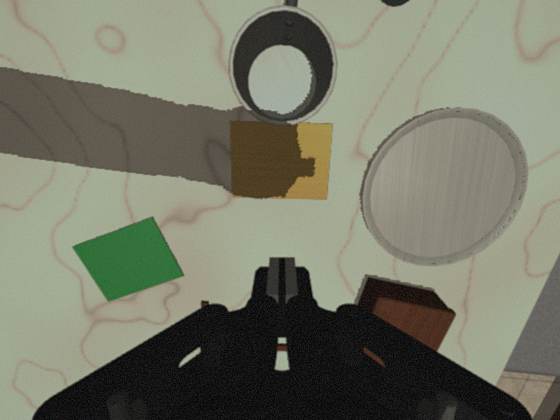

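View pics/t13.png

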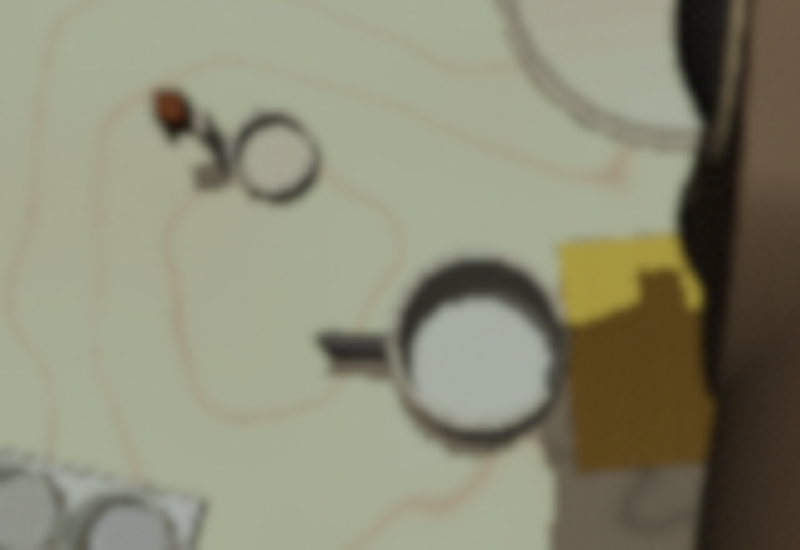

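Call:
servo_tool(increments=[[0.01, 0.02, 0.006, 0], [0.014, 0.03, 0.01, 0], [0.014, 0.03, 0.01, 0], [0.014, 0.03, 0.01, 0], [0.014, 0.03, 0.01, 0], [0.01, 0.02, 0.01, 0], [0.004, 0.01, 0, 0], [0, 0, 0, 0], [0, 0, 0, 0]], grip=128)

```text
time_s: 19.82
position: [0.6274, 0.1505, 0.2702]
eef_rot: [[-0.134, 0.991, -0.003], [0.991, 0.134, -0.001], [-0.001, -0.003, -1.0]]
wrist_force: [-0.3, -0.1, -0.1]
grip_width: 0.0422
```

```bash
python3 - <<'E'
from h import *
import pickle
o=env.get_obs();ci=env.camera_info('wrist')
im=env.get_image('wrist')[:,:,::-1]; cv2.imwrite('pics/w14.png',im)
pickle.dump((o,ci),open('w14.pkl','wb'))
print(o['position'],o['eef_rot'].round(3),o['qpos'])
E
```

```text
[0.62743442 0.15051631 0.27023772] [[-0.134  0.991 -0.003]
 [ 0.991  0.134 -0.001]
 [-0.001 -0.003 -1.   ]] [ 2.35633255e-01  3.87939697e-01  4.48769322e-01  1.63449166e+00
 -3.79716549e-04  1.67199059e+00]
```

View pics/w14.png

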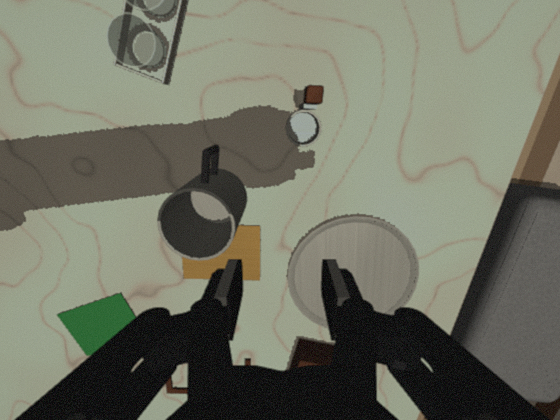

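```bash
python3 - <<'E'
from h import *
import pickle
o,ci=pickle.load(open('w14.pkl','rb'))
im=cv2.imread('pics/w14.png')
cv2.imwrite('pics/w14c.png',cv2.resize(im[70:150,270:350],None,fx=7,fy=7,interpolation=cv2.INTER_CUBIC))
hsv=cv2.cvtColor(im,cv2.COLOR_BGR2HSV)
m=cv2.inRange(hsv,(0,90,30),(20,255,255)); m[:, :280]=0; m[:,350:]=0; m[150:]=0; m[:70]=0
ys,xs=np.nonzero(m); print(len(xs),xs.mean(),ys.mean(),xs.min(),xs.max(),ys.min(),ys.max())
print('grip@.149',ray('wrist',xs.mean(),ys.mean(),.149,ci),'bowl@.034',ray('wrist',302.5,126,.034,ci))
E
```

```text
284 313.5845070422535 94.15492957746478 304 322 86 103
grip@.149 [0.64383304 0.25254942 0.149     ] bowl@.034 [0.64622298 0.21968093 0.034     ]
```

View pics/w14c.png

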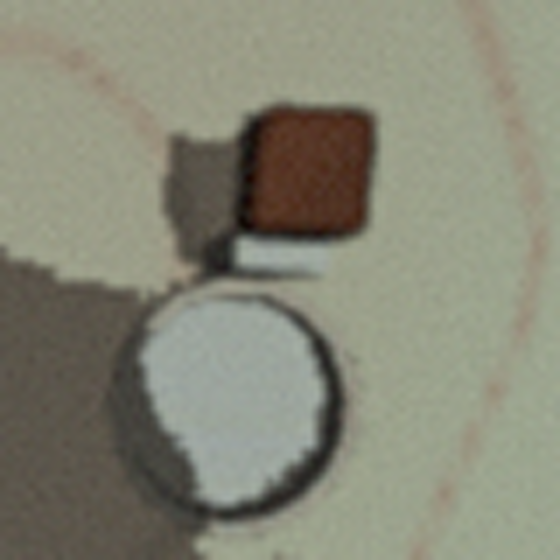

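```bash
python3 - <<'E'
from h import *
import pickle
o,ci=pickle.load(open('w14.pkl','rb'))
g=ray('wrist',314.9,94.4,.149,ci); b=ray('wrist',303,127.4,.034,ci)
d=b-g; print(g,b,np.linalg.norm(d[:2]),np.degrees(np.arctan2(d[1],d[0])))
for q in [(377,112),(367,236),(243,233),(257,108)]:
    print(ray('wrist',270+q[0]/7,70+q[1]/7,.149,ci))
for n in('scene','top'): print(n,proj(n,g),proj(n,b))
E
```

```text
[0.64507151 0.2525051  0.149     ] [0.64716269 0.21800366 0.034     ] 0.034564761968622515 -86.53146613746242
[0.65197557 0.26065249 0.149     ]
[0.65339509 0.24549175 0.149     ]
[0.63698251 0.24364438 0.149     ]
[0.63635348 0.25902263 0.149     ]
scene [326.1334846  244.53507138] [311.23638808 279.22249916]
top [213.47824    179.22488701] [233.76736744 188.82254929]
```

Call:
servo_tool(increments=[[0.003, 0.018, -0.01, -0.9], [0.004, 0.024, -0.02, -0.9], [0.004, 0.024, -0.02, -0.9], [0.004, 0.022, -0.02, 0], [0.0021, 0.0138, -0.02, 0], [0, 0, -0.01, 0], [0, 0, 0, 0], [0, 0, 0, 0]])

```text
time_s: 20.53
position: [0.6444, 0.2506, 0.172]
eef_rot: [[-0.085, 0.996, -0.001], [0.996, 0.085, -0.001], [-0.001, -0.001, -1.0]]
wrist_force: [-0.0, -0.1, 0.4]
grip_width: 0.0421
```

```bash
python3 - <<'E'
from h import *
import pickle
o=env.get_obs();ci=env.camera_info('wrist')
im=env.get_image('wrist')[:,:,::-1]; cv2.imwrite('pics/w15.png',im)
pickle.dump((o,ci),open('w15.pkl','wb'))
print(o['position'],o['eef_rot'].round(3),o['qpos'])
p=o['position'];R=o['eef_rot']
for z in (.149,.13): print(z,proj('wrist',[p[0],p[1],z]),[proj('wrist',np.array([.6445+sx*.008,.2523+sy*.008,z])).round(1).tolist() for sx in (1,-1) for sy in (1,-1)])
E
```

```text
[0.64443709 0.25056205 0.17200018] [[-0.085  0.996 -0.001]
 [ 0.996  0.085 -0.001]
 [-0.001 -0.001 -1.   ]] [ 3.71031602e-01  4.57140283e-01  3.34376199e-01  1.44952367e+00
 -4.50080994e-04  1.85674359e+00]
0.149 [279.6262755  234.38868569] [[292.1, 222.6], [290.0, 243.2], [269.6, 220.8], [268.0, 241.5]]
0.13 [279.75840766 224.88168534] [[291.2, 213.9], [289.3, 233.1], [270.5, 212.3], [269.0, 231.5]]
```

View pics/w15.png

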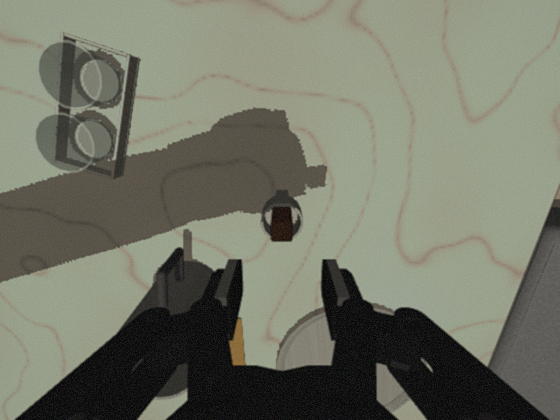

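```bash
python3 - <<'E'
from h import *
im=cv2.imread('pics/w15.png')
cv2.imwrite('pics/w15c.png',cv2.resize(im[180:260,240:320],None,fx=7,fy=7,interpolation=cv2.INTER_CUBIC).clip(0,120)*2)
E
```

```text
(no output)
```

View pics/w15c.png

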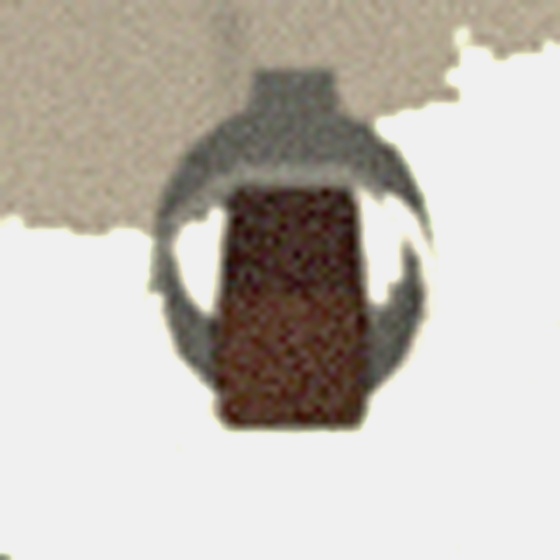

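Call:
servo_tool(increments=[[0.0014, 0.0028, -0.01, 0], [0, 0, -0.015, 0], [0, 0, -0.015, 0], [0, 0, -0.015, 0], [0, 0, -0.012, 0], [0, 0, -0.008, 0], [0, 0, -0.005, 0], [0, 0, 0, 0], [0, 0, 0, 0]])

```text
time_s: 21.33
position: [0.6468, 0.2551, 0.0926]
eef_rot: [[-0.086, 0.996, 0.001], [0.996, 0.086, 0.0], [0.0, 0.001, -1.0]]
wrist_force: [-0.2, 0.3, 0.0]
grip_width: 0.0422
```

```bash
python3 - <<'E'
from h import *
print(env.get_obs()['position'])
im=env.get_image('wrist')[:,:,::-1]; cv2.imwrite('pics/w16.png',im)
im=env.get_image('scene')[:,:,::-1]; cv2.imwrite('pics/s16.png',cv2.resize(im[180:310,250:380],None,fx=4.6,fy=4.6,interpolation=cv2.INTER_CUBIC))
E
```

```text
[0.64676409 0.25510651 0.09264635]
```

View pics/w16.png

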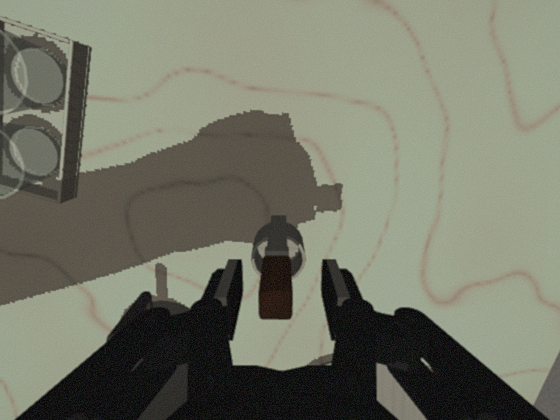

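View pics/s16.png

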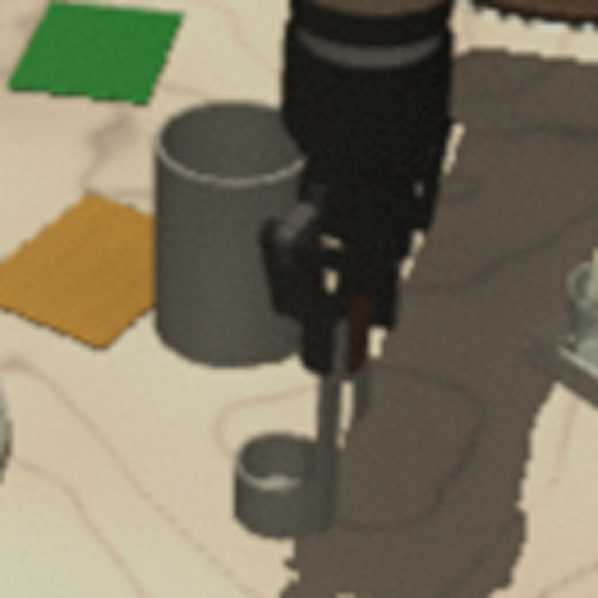

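```bash
python3 - <<'E'
from h import *
o=env.get_obs();p=o['position']
print(proj('wrist',[p[0],p[1],.149]),proj('wrist',[p[0],p[1],.13]),proj('wrist',[p[0]+.01,p[1],.149]),proj('wrist',[p[0],p[1]+.01,.149]))
im=cv2.imread('pics/w16.png')
cv2.imwrite('pics/w16c.png',cv2.resize(im[200:340,210:350],None,fx=4.2,fy=4.2,interpolation=cv2.INTER_CUBIC).clip(0,85)*3)
E
```

```text
[280.16068662 301.77565949] [280.26368276 279.71184152] [301.72047657 303.34907822] [282.05215844 282.95153228]
```

View pics/w16c.png

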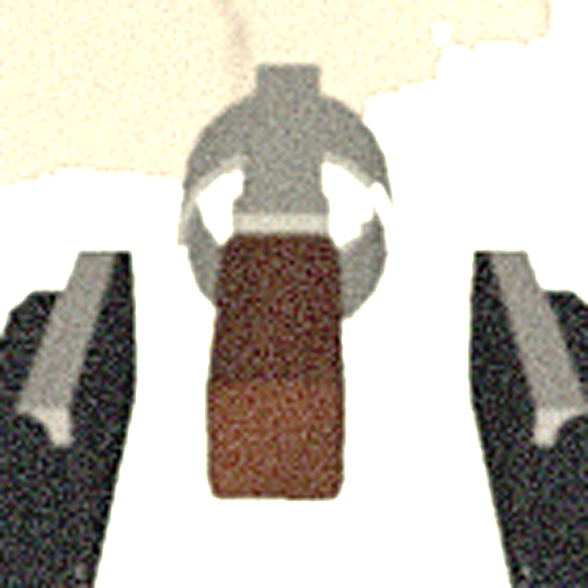

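Call:
servo_tool(increments=[[-0.0012, -0.0006, 0, 0], [-0.0013, -0.0006, 0, 0], [0, 0, 0, 0]])

```text
time_s: 21.68
position: [0.6439, 0.2541, 0.0925]
eef_rot: [[-0.086, 0.996, 0.001], [0.996, 0.086, 0.0], [0.0, 0.001, -1.0]]
wrist_force: [-0.1, -0.3, 0.0]
grip_width: 0.0427
```

Call:
servo_tool(increments=[[0, 0, 0, 0], [0, 0, 0, 0], [0, 0, 0, 0], [0, 0, 0, 0], [0, 0, 0, 0]], grip=255)

```text
time_s: 22.1
position: [0.6441, 0.2543, 0.0923]
eef_rot: [[-0.087, 0.996, 0.0], [0.996, 0.087, 0.0], [0.0, 0.0, -1.0]]
wrist_force: [-0.1, -0.2, 2.0]
grip_width: 0.0148
```

```bash
python3 - <<'E'
from h import *
print(env.get_obs()['position'])
im=env.get_image('wrist')[:,:,::-1]; cv2.imwrite('pics/w17.png',im)
im=env.get_image('scene')[:,:,::-1]; cv2.imwrite('pics/s17.png',cv2.resize(im[180:310,250:380],None,fx=4.6,fy=4.6,interpolation=cv2.INTER_CUBIC))
E
```

```text
[0.64410592 0.25427944 0.09227562]
```

View pics/w17.png

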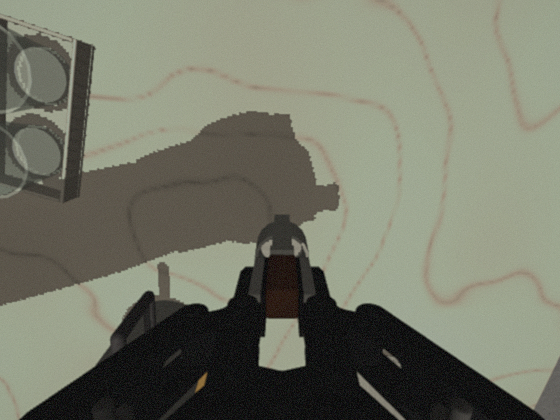

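View pics/s17.png

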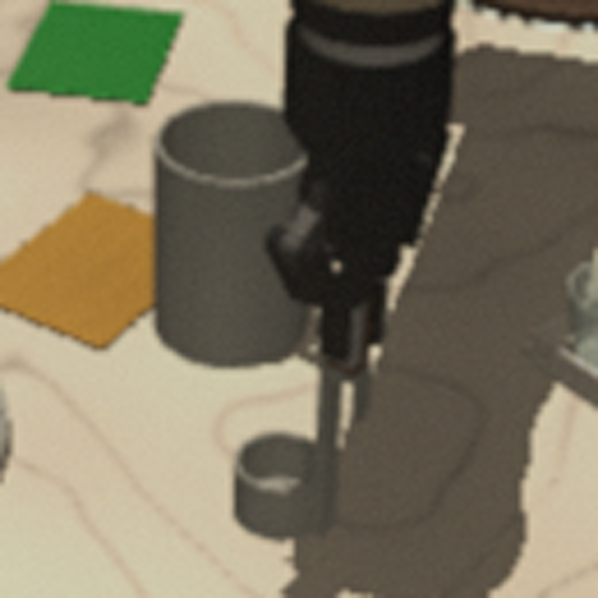

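Call:
servo_tool(increments=[[0, 0, 0.005, 0], [0, 0, 0.015, 0], [0, 0, 0.025, 0], [0, 0, 0.03, 0], [0, 0, 0.03, 0], [0, 0, 0.03, 0], [0, 0, 0.02, 0], [0, 0, 0.01, 0], [0, 0, 0, 0]])

```text
time_s: 22.95
position: [0.6448, 0.2542, 0.2601]
eef_rot: [[-0.086, 0.996, 0.004], [0.996, 0.086, 0.001], [0.001, 0.004, -1.0]]
wrist_force: [0.3, 0.5, 0.2]
grip_width: 0.015
```

Call:
servo_tool(increments=[[-0.005, -0.01, 0, 0.5], [-0.01, -0.02, 0, 0.7], [-0.014, -0.027, 0, 0.7], [-0.015, -0.028, 0, 0.7], [-0.015, -0.028, 0, 0], [-0.015, -0.028, 0, 0], [-0.0143, -0.027, 0, 0], [-0.01, -0.02, 0, 0], [-0.005, -0.0108, 0, 0], [0, 0, 0, 0], [0, 0, 0, 0], [0, 0, 0, 0]])

```text
time_s: 23.95
position: [0.541, 0.0559, 0.2564]
eef_rot: [[-0.132, 0.991, -0.001], [0.991, 0.132, 0.0], [0.0, -0.001, -1.0]]
wrist_force: [-0.6, 0.2, -1.0]
grip_width: 0.0148
```

```bash
python3 - <<'E'
from h import *
import pickle
o=env.get_obs();ci=env.camera_info('wrist')
print(o['position'],o['eef_rot'].round(3),o['wrist_force'],o['grip_width'])
im=env.get_image('wrist')[:,:,::-1]; cv2.imwrite('pics/w18.png',im)
pickle.dump((o,ci),open('w18.pkl','wb'))
im=env.get_image('scene')[:,:,::-1]; cv2.imwrite('pics/s18.png',cv2.resize(im[80:280,210:370],None,fx=3,fy=3,interpolation=cv2.INTER_CUBIC))
E
```

```text
[0.54104493 0.05591361 0.2563798 ] [[-0.132  0.991 -0.001]
 [ 0.991  0.132  0.   ]
 [ 0.    -0.001 -1.   ]] [-0.57520675  0.23159721 -1.03512328] 0.014840341084339006
```

View pics/w18.png

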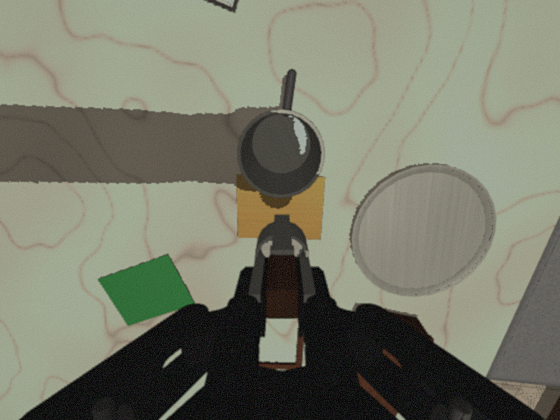

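View pics/s18.png

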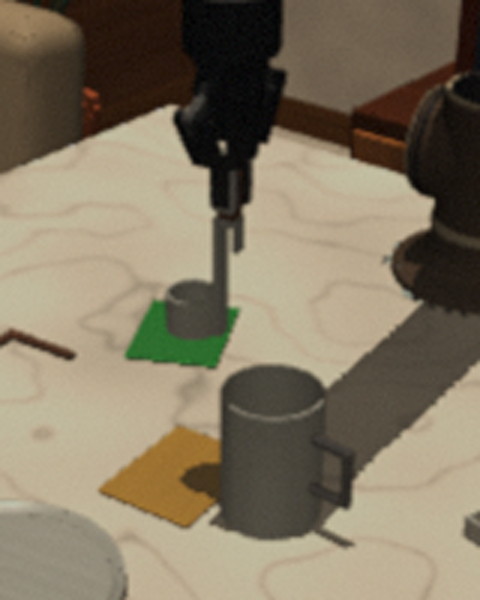

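```bash
python3 - <<'E'
from h import *
import pickle
o,ci=pickle.load(open('w18.pkl','rb'))
im=cv2.imread('pics/w18.png').copy()
big=cv2.resize(im[90:215,220:345],None,fx=6,fy=6,interpolation=cv2.INTER_CUBIC)
big=cv2.addWeighted(big,1.3,big,0,0)
for c,col in [((.5352,.0981),(0,0,255))]:
    for k in np.linspace(0,2*np.pi,60,endpoint=False):
        for r in(.045,):
            q=proj('wrist',[c[0]+r*np.cos(k),c[1]+r*np.sin(k),.125],ci); cv2.circle(big,tuple(int(v) for v in ((q-[220,90])*6+3)),1,col,-1)
cv2.imwrite('pics/w18c.png',big[:600])
cv2.imwrite('pics/w18d.png',cv2.resize(im[200:340,210:350],None,fx=4.2,fy=4.2,interpolation=cv2.INTER_CUBIC).clip(0,85)*3)
print([proj('wrist',[*o['position'][:2],o['position'][2]+dz],ci) for dz in (0,.028,.0565)])
E
```

```text
[array([280.39401879, 248.89718767]), array([280.17813874, 271.08642476]), array([279.87142797, 302.61170015])]
```

View pics/w18c.png

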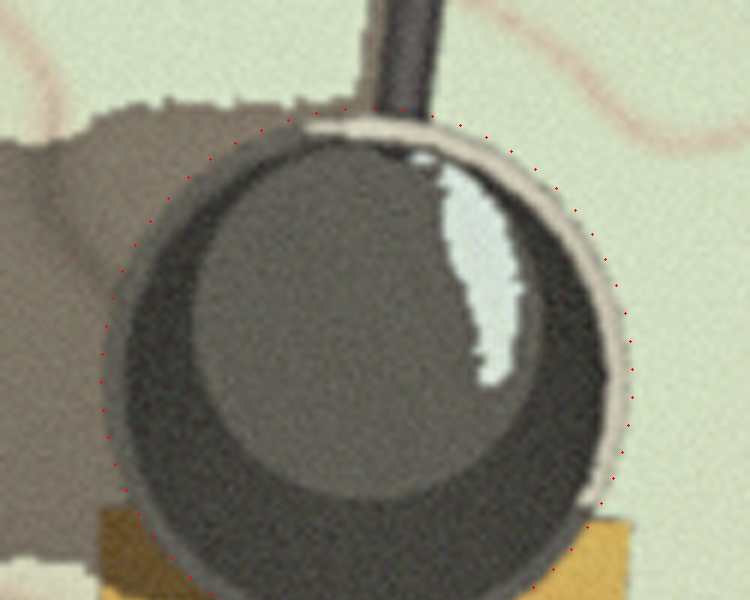

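View pics/w18d.png

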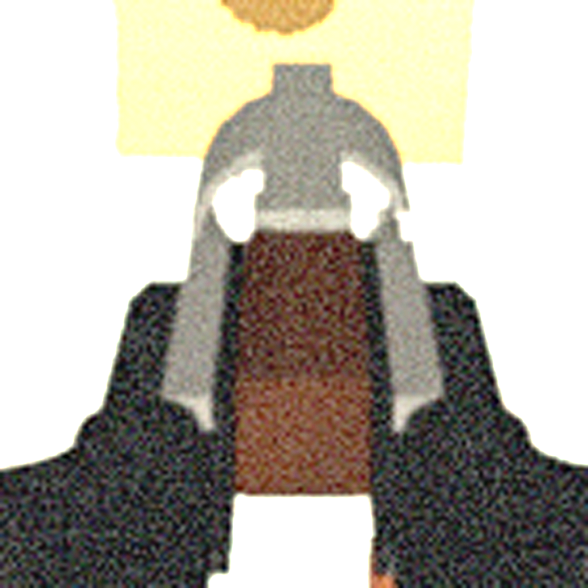

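Pot centre confirmed at about (0.535, 0.098), and the hook is above the near rim within about 1 mm. I'll lower to just above the rim and check.

Call:
servo_tool(increments=[[0, 0, -0.008, 0], [0, 0, -0.014, 0], [0, 0, -0.016, 0], [0, 0, -0.016, 0], [0, 0, -0.016, 0], [0, 0, -0.016, 0], [0, 0, -0.014, 0], [0, 0, -0.008, 0], [0, 0, -0.004, 0], [0, 0, 0, 0], [0, 0, 0, 0]])

```text
time_s: 24.97
position: [0.5409, 0.0555, 0.1453]
eef_rot: [[-0.132, 0.991, 0.0], [0.991, 0.132, -0.0], [-0.0, 0.0, -1.0]]
wrist_force: [0.6, -0.4, -0.9]
grip_width: 0.0151
```

```bash
python3 - <<'E'
from h import *
import pickle
o=env.get_obs();ci=env.camera_info('wrist')
print(o['position'],o['eef_rot'].round(3),o['wrist_force'],o['grip_width'])
im=env.get_image('wrist')[:,:,::-1]; cv2.imwrite('pics/w19.png',im)
pickle.dump((o,ci),open('w19.pkl','wb'))
im=env.get_image('scene')[:,:,::-1]; cv2.imwrite('pics/s19.png',cv2.resize(im[150:270,230:350],None,fx=5,fy=5,interpolation=cv2.INTER_CUBIC))
E
```

```text
[0.54090131 0.05547124 0.14529562] [[-0.132  0.991  0.   ]
 [ 0.991  0.132 -0.   ]
 [-0.     0.    -1.   ]] [ 0.63654769 -0.37972702 -0.85915781] 0.015053394375000964
```

View pics/w19.png

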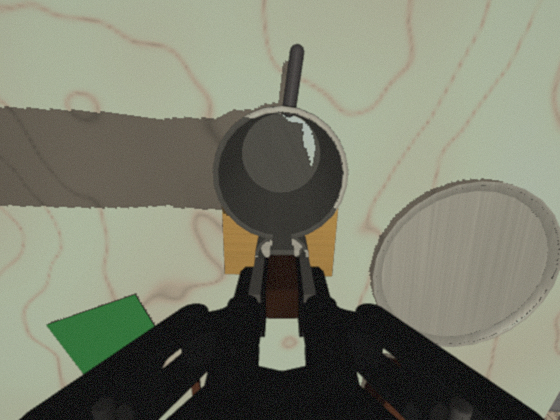

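View pics/s19.png

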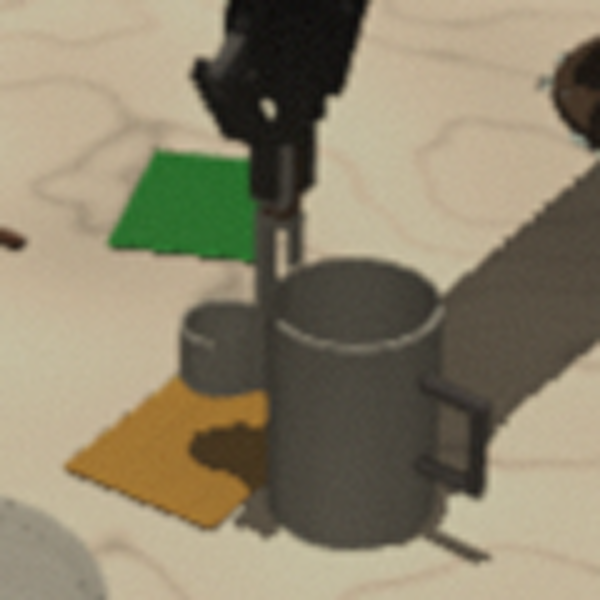

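```bash
python3 - <<'E'
from h import *
im=cv2.imread('pics/s19.png')
off=proj('scene',(.5352,.098,.125)); off=np.array([301.2,211.3])-off; print(off)
h=np.array([.5415,.0548]); u=np.array([-.131,.991]); v=np.array([.991,.131]); z0=.1453+.0125-.105
def dr(p,c):
    q=(proj('scene',p)+off-[230,150])*5+2.5; cv2.circle(im,tuple(int(a) for a in q),2,c,-1)
for s in(-7,7):
    for r in (6,10): dr((*(h+u*r/1e3+v*s/1e3),z0+.083),(0,0,255))
    dr((*(h-u*.006+v*s/1e3),z0+.105),(255,0,0))
for k in np.linspace(0,2*np.pi,40): dr((.5352+.045*np.cos(k),.098+.045*np.sin(k),.125),(0,255,0))
cv2.imwrite('pics/s19d.png',cv2.resize(im[150:450,150:500],None,fx=2,fy=2))
E
```

```text
[0.09700703 1.5504703 ]
```

View pics/s19d.png

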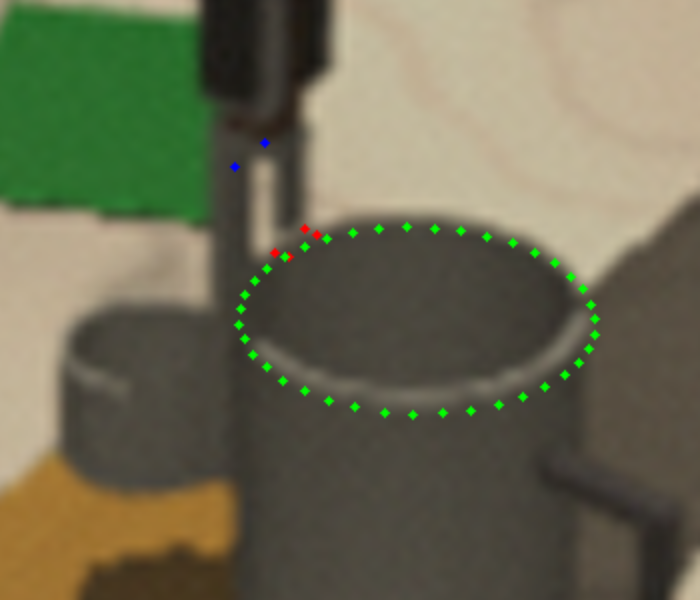

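Call:
servo_tool(increments=[[0, 0, -0.003, 0], [0, 0, -0.004, 0], [0, 0, -0.004, 0], [0, 0, -0.003, 0], [0, 0, 0, 0]])

```text
time_s: 25.48
position: [0.5402, 0.0552, 0.13]
eef_rot: [[-0.131, 0.991, -0.001], [0.991, 0.131, -0.0], [0.0, -0.001, -1.0]]
wrist_force: [0.2, -0.5, -0.9]
grip_width: 0.0148
```

Call:
servo_tool(increments=[[0, 0, -0.004, 0], [0, 0, -0.004, 0], [0, 0, -0.004, 0], [0, 0, -0.002, 0], [0, 0, 0, 0]])

```text
time_s: 25.9
position: [0.5403, 0.0552, 0.1163]
eef_rot: [[-0.132, 0.991, -0.001], [0.991, 0.132, -0.0], [0.0, -0.001, -1.0]]
wrist_force: [0.3, -0.6, -0.6]
grip_width: 0.0149
```

```bash
python3 - <<'E'
from h import *
im=env.get_image('wrist')[:,:,::-1]; cv2.imwrite('pics/w20.png',im)
im=env.get_image('scene')[:,:,::-1]; cv2.imwrite('pics/s20.png',cv2.resize(im[150:270,230:350],None,fx=5,fy=5,interpolation=cv2.INTER_CUBIC))
E
```

```text
(no output)
```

View pics/w20.png

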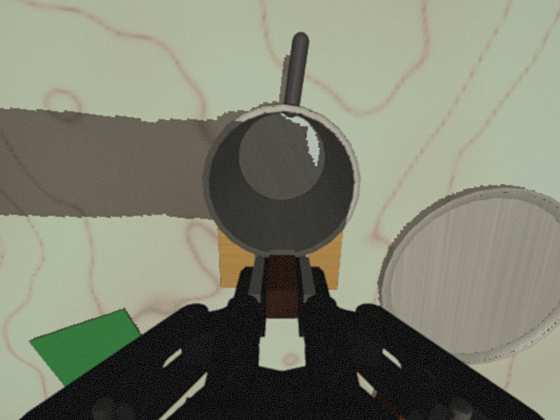

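View pics/s20.png

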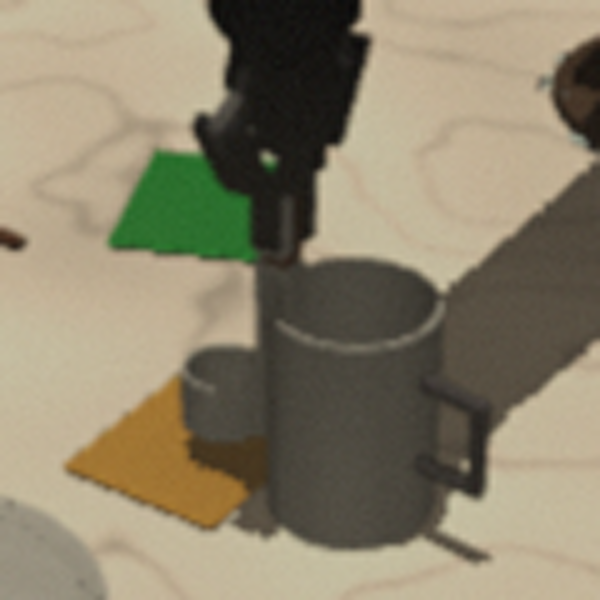

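Insertion had no side force, and the prong is now inside the rim with the bowl outside. I'll lower slowly until the hook seats.

Call:
servo_tool(increments=[[0, 0, -0.0015, 0], [0, 0, -0.001, 0], [0, 0, 0, 0]])

```text
time_s: 26.25
position: [0.5406, 0.0553, 0.1144]
eef_rot: [[-0.132, 0.991, -0.0], [0.991, 0.132, -0.0], [0.0, -0.0, -1.0]]
wrist_force: [-1.0, -0.9, -1.1]
grip_width: 0.015
```

Call:
servo_tool(increments=[[0, 0, -0.0007, 0], [0, 0, 0, 0]])

```text
time_s: 26.42
position: [0.5407, 0.0553, 0.1138]
eef_rot: [[-0.132, 0.991, 0.0], [0.991, 0.132, -0.0], [-0.0, 0.0, -1.0]]
wrist_force: [-0.4, 0.0, -1.8]
grip_width: 0.0151
```

Call:
servo_tool(increments=[[0, 0, -0.0006, 0], [0, 0, 0, 0]])

```text
time_s: 26.58
position: [0.5407, 0.0553, 0.1132]
eef_rot: [[-0.132, 0.991, 0.0], [0.991, 0.132, 0.0], [0.0, 0.0, -1.0]]
wrist_force: [-0.3, -0.9, -1.2]
grip_width: 0.015
```

Call:
servo_tool(increments=[[0, 0, -0.0005, 0], [0, 0, 0, 0]])

```text
time_s: 26.75
position: [0.5406, 0.0553, 0.1126]
eef_rot: [[-0.132, 0.991, -0.0], [0.991, 0.132, 0.0], [0.0, -0.0, -1.0]]
wrist_force: [0.2, -0.5, -1.6]
grip_width: 0.0149
```

Call:
servo_tool(increments=[[0, 0, -0.0005, 0], [0, 0, 0, 0]])

```text
time_s: 26.92
position: [0.5407, 0.0553, 0.1122]
eef_rot: [[-0.132, 0.991, 0.0], [0.991, 0.132, -0.0], [-0.0, 0.0, -1.0]]
wrist_force: [-0.2, 0.4, -0.8]
grip_width: 0.0148
```

Call:
servo_tool(increments=[[0, 0, -0.0005, 0], [0, 0, 0, 0]])

```text
time_s: 27.08
position: [0.5408, 0.0553, 0.1122]
eef_rot: [[-0.132, 0.991, 0.001], [0.991, 0.132, 0.0], [-0.0, 0.001, -1.0]]
wrist_force: [-1.6, -0.1, 2.9]
grip_width: 0.0149
```

Seated: +2.9 N upward. I'll ease off the press and open.

Call:
servo_tool(increments=[[0, 0, 0.0005, 0], [0, 0, 0, 0]])

```text
time_s: 27.25
position: [0.5407, 0.0553, 0.1122]
eef_rot: [[-0.132, 0.991, 0.0], [0.991, 0.132, -0.0], [-0.0, 0.0, -1.0]]
wrist_force: [-0.1, 0.1, 1.4]
grip_width: 0.0147
```

Call:
servo_tool(increments=[[0, 0, 0, 0], [0, 0, 0, 0], [0, 0, 0, 0], [0, 0, 0, 0], [0, 0, 0, 0], [0, 0, 0, 0]], grip=128)

```text
time_s: 27.75
position: [0.5407, 0.0553, 0.1122]
eef_rot: [[-0.132, 0.991, -0.0], [0.991, 0.132, -0.0], [-0.0, -0.0, -1.0]]
wrist_force: [0.2, 0.3, -0.1]
grip_width: 0.0429
```

```bash
python3 - <<'E'
from h import *
im=env.get_image('wrist')[:,:,::-1]; cv2.imwrite('pics/w21.png',im)
im=env.get_image('scene')[:,:,::-1]; cv2.imwrite('pics/s21.png',cv2.resize(im[150:270,230:350],None,fx=5,fy=5,interpolation=cv2.INTER_CUBIC))
E
```

```text
(no output)
```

View pics/w21.png

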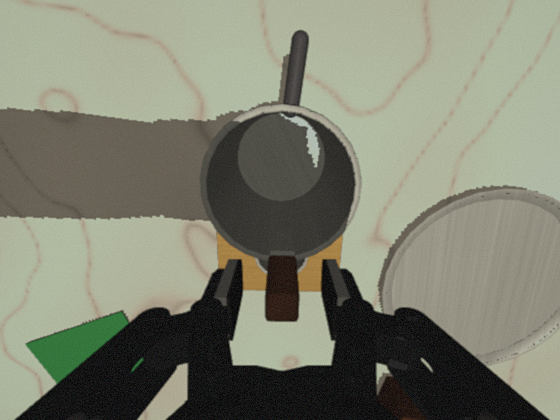

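View pics/s21.png

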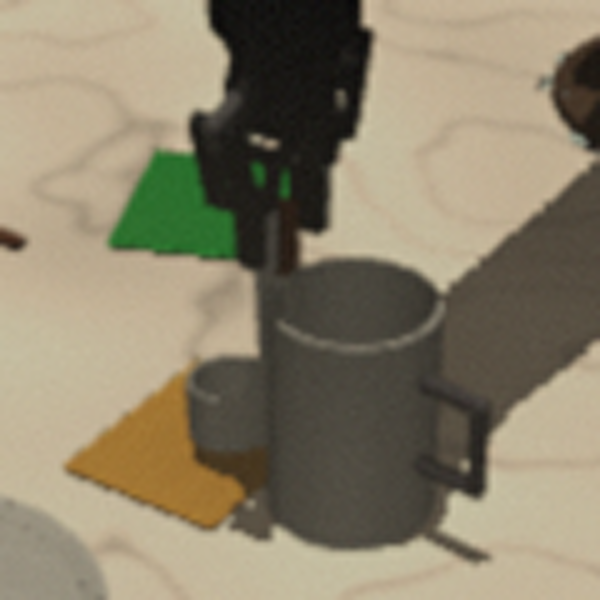

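It's hanging freely with the fingers clear on both sides. I'll retreat straight up and then back, and check.

Call:
servo_tool(increments=[[0, 0, 0.01, 0], [0, 0, 0.02, 0], [0, 0, 0.03, 0], [0, 0, 0.035, 0], [0, 0, 0.035, 0], [0, 0, 0.03, 0], [-0.03, -0.01, 0.01, 0], [-0.04, -0.01, 0, 0], [-0.04, -0.01, 0, 0], [-0.04, -0.01, 0, 0], [-0.03, -0.01, 0, 0], [0, 0, 0, 0], [0, 0, 0, 0]])

```text
time_s: 28.93
position: [0.3596, 0.0049, 0.2838]
eef_rot: [[-0.131, 0.991, 0.004], [0.991, 0.131, 0.0], [-0.0, 0.004, -1.0]]
wrist_force: [0.0, 0.0, 0.0]
grip_width: 0.0428
```

```bash
python3 - <<'E'
from h import *
o=env.get_obs(); print(o['time_s'],o['position'],o['wrist_force'])
im=env.get_image('top')[:,:,::-1]; cv2.imwrite('pics/t22.png',im)
cv2.imwrite('pics/t22c.png',cv2.resize(im[190:270,240:350],None,fx=7,fy=7,interpolation=cv2.INTER_CUBIC))
im=env.get_image('scene')[:,:,::-1]; cv2.imwrite('pics/s22.png',im);cv2.imwrite('pics/s22c.png',cv2.resize(im[170:270,230:350],None,fx=6,fy=6,interpolation=cv2.INTER_CUBIC))
E
```

```text
28.9333 [0.35962218 0.00493693 0.28384525] [0.03333881 0.02836571 0.01813883]
```

View pics/t22.png

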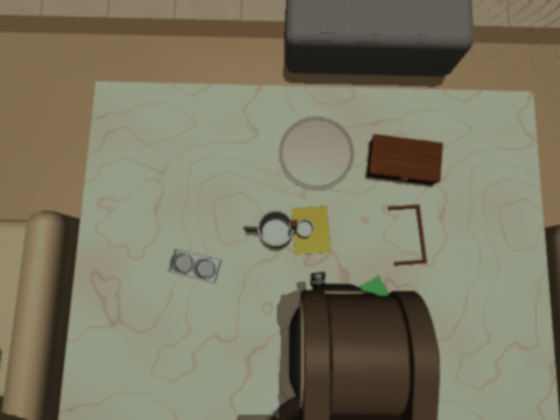

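View pics/t22c.png

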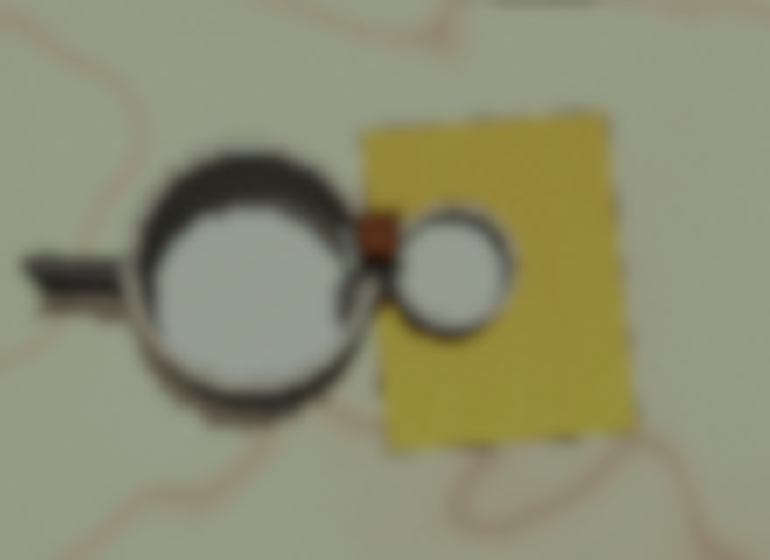

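View pics/s22c.png

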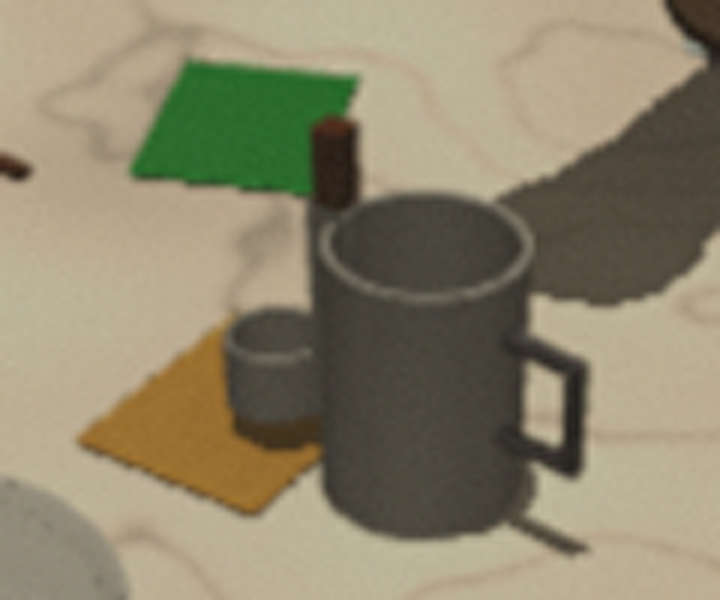

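```bash
python3 - <<'E'
from h import *
a=ray('top',240+363/7,190+132/7,.004)[:2]; b=ray('top',240+388/7,190+450/7,.004)[:2]; pot=np.array([.5288,.0977])
e=(b-a)/np.linalg.norm(b-a); d=pot-a; print(np.linalg.norm(b-a), abs(e[0]*d[1]-e[1]*d[0])-.045, e@d)
t0=cv2.imread('pics/top0.png');t1=cv2.imread('pics/t22.png'); s0=cv2.imread('pics/scene0.png');s1=cv2.imread('pics/s22.png')
for nm,A,B,bx in [('pot',t0,t1,(240,200,286,262)),('cups',t0,t1,(160,240,230,290)),('tray',t0,t1,(270,110,360,195)),('box',t0,t1,(360,125,450,190)),('pot_s',s0,s1,(294,225,330,262))]:
    x0,y0,x1,y1=bx; A=cv2.cvtColor(A[y0:y1,x0:x1],6).astype(np.float32);B=cv2.cvtColor(B[y0:y1,x0:x1],6).astype(np.float32)
    print(nm,cv2.phaseCorrelate(A,B,cv2.createHanningWindow(A.shape[::-1],cv2.CV_32F)))
E
```

```text
0.1270046053920229 0.0026027951936525157 0.0671104972347315
pot ((-0.08083941566622599, 0.11829115773195653), 0.8688144297339022)
cups ((0.07318185004622535, 0.0037810411873095973), 0.8245930862426758)
tray ((-0.0492339697996087, 0.03441697165067126), 1.0202089561650782)
box ((0.023960016983643584, 0.04589707556207401), 1.0478320822303677)
pot_s ((0.2694361833225294, 0.07382716935306632), 0.8669290062454011)
```

The plate-to-pot gap reads 2.6 mm from the top view, within its error but disagreeing with the contact force. I'll check it from a lower side viewpoint with the wrist camera.

Call:
servo_tool(increments=[[-0.005, -0.01, -0.02, 0], [-0.005, -0.01, -0.03, 0], [-0.005, -0.01, -0.035, 0], [-0.005, -0.005, -0.035, 0], [0, 0, -0.03, 0], [0, 0, -0.02, 0], [0, 0, 0, 0], [0, 0, 0, 0]])

```text
time_s: 29.7
position: [0.3406, -0.0296, 0.1118]
eef_rot: [[-0.132, 0.991, -0.003], [0.991, 0.132, 0.0], [0.001, -0.003, -1.0]]
wrist_force: [0.8, 0.1, 0.9]
grip_width: 0.0428
```

```bash
python3 - <<'E'
from h import *
import pickle
o=env.get_obs(); ci=env.camera_info('wrist'); print(o['time_s'],o['position'],proj('wrist',(.541,.0533,0),ci))
im=env.get_image('wrist')[:,:,::-1]; cv2.imwrite('pics/w23.png',im); pickle.dump((o,ci),open('w23.pkl','wb'))
E
```

```text
29.7 [ 0.3406097  -0.02956032  0.11176656] [504.51206962 143.35684675]
```

View pics/w23.png

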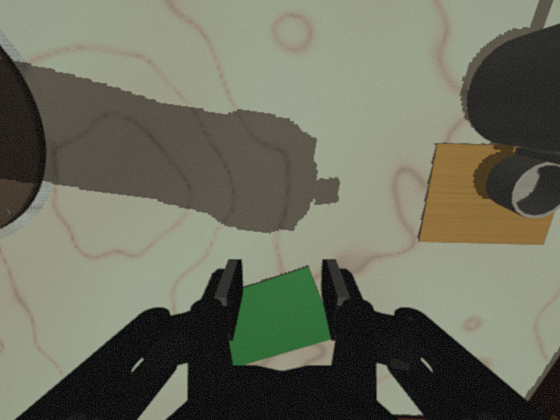

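```bash
python3 - <<'E'
from h import *
import pickle
o,ci=pickle.load(open('w23.pkl','rb'))
im=cv2.imread('pics/w23.png')
big=cv2.resize(im[110:190,425:560],None,fx=5.9,fy=5.9,interpolation=cv2.INTER_CUBIC)
big=cv2.convertScaleAbs(big,alpha=1.4)
cv2.imwrite('pics/w23c.png',big)
for k in np.deg2rad(range(-180,0,15)):
    q=proj('wrist',(.5352+.045*np.cos(k),.0978+.045*np.sin(k),0),ci); cv2.circle(big,tuple(int(v) for v in (q-[425,110])*5.9+3),2,(0,0,255),-1)
cv2.imwrite('pics/w23d.png',big)
E
```

```text
(no output)
```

View pics/w23d.png

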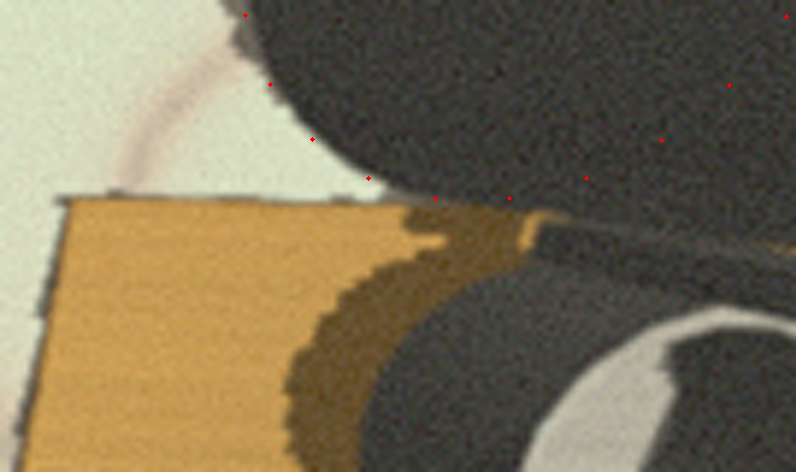

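This side view shows the pot's foot meeting the plate edge, with no gap to see at about crop (430,198). I'm handing in.

```bash
python3 -c "
from workcell import env
print(env.hand_in(), env.get_obs()['time_s'])"
```

```text
the job is handed in; nothing more can be done
the job is handed in; nothing more can be done
```

The job is done and handed in at about 30 s on the robot's clock (limit 72 s). The brass plate's edge is up against the foot of the pot. The scoop hangs by its hook on the pot's rim, bowl outside and over the plate, with the gripper clear.

**What I did**
- **Plate:** I dragged it out of the dock with shut fingertips, pressing with about 6–9 N (15 N for a moment before the drag). It stayed flat until its edge touched the pot, which I read from the drag force rising to 6.8 N while the plate stopped moving.
- **Scoop:** I gripped it by its block, lowered the hook over the plate-side rim until it seated at about 3 N, and let go. It hung freely with the robot clear.

**Last checks**
- **Scoop:** The scene and top views show it hanging with its bowl over the plate.
- **Plate edge:** The side wrist view shows no visible gap, under about 1 mm. A rougher top-view estimate gave 2.6 mm. I trusted the side view and the contact force.
- **Other things:** Top-view shifts of the pot, cups, tray and date box were all under 0.15 px, so I see no movement there. The scene view put the pot at 0.27 px, still well under a millimetre.

**Disagreements**
- The top and scene cameras disagreed with each other by about 10 mm, so I worked from the wrist camera.
- The fingertips touched about 28 mm above the reported TCP. I found this by force and allowed for it.

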